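# Reset the tripped breaker behind the trimmer's splash cover

## Task

The model trimmer is dead because a breaker in its splash-proof switch box has tripped. Lift the cover plate off the two pins on the box's sloping face and lay it on the worktop, push the one toggle that stands down fully up like its neighbours, then seat the cover back on both pins so that it lies flat on the box. Leave the articulator and the two plaster casts where they are.

Things in the scene. Friction and masses are not known exactly. Their poses are not given: they have to be found in the camera images.
- switch_box: Fixed grey console box at the left front, 116 mm wide (y). Origin at worktop height under the middle of its sloping face; it reaches 50 mm from there to its front (-x), which looks to the right along the worktop, and 66 mm to its back. Front 44 mm high; from there the open face rises at 28 degrees to 97 mm, then a flat ledge. Two cables leave its -y side and go down within 30 mm of it.
- seat: The box's sloping face, fixed to it. Origin: middle of the rim plane on which the cover's underside rests, 70 mm above the worktop; x points up the slope, y to the left along it, z out of the face (28 degrees from vertical, leaning to the box's front). Opening inside the rim 94 (x) by 100 mm (y); inside, three breakers 18 mm apart along y, noses 15 mm below the rim plane.
- pin_1 (a point): Foot of a fixed steel pin, in the rim plane, at seat (x, y) = (43, -45) mm. The pin stands square to the face: 8 mm in diameter, 14 mm high, its top 5 mm conical down to 3 mm. Axes as the seat's.
- pin_2 (a point): Foot of the other, equal pin, at seat (x, y) = (-43, 45) mm.
- cover: Loose light-grey cover plate, 116 mm (x) by 120 mm (y), 4 mm thick (5 mm at its edge bead), 0.15 to 0.31 kg. Origin in the middle of its flat underside, z out of its outer face. Two 11 mm through holes at (x, y) = (43, -45) and (-43, 45) mm; it fits just as well turned half round. It starts seated on the pins with its axes along those of the seat, shifted by up to 2 mm.
- handle (a point): Middle of the bar of the cover's black bow handle, 28 mm out from the cover's underside. The bar runs along the cover's y, 90 mm long, 12 mm thick (along the cover's x), from 20 to 36 mm above the underside; its two 12 mm legs are centred 39 mm from the middle, so its middle 60 mm can be gripped across. Axes as the cover's.
- toggle_a (a joint): Lever of one breaker, rad: 0 = fully down (towards the box's front: tripped), 1.2 = fully up (towards the box's back: on). It turns about the seat's y direction, stays where it is left and needs about 4 N at its tip. The three breakers stand in any order; one lever starts down, the two others up.
- toggle_b (a joint): Lever of another breaker, same meaning.
- toggle_c (a joint): Lever of the third breaker, same meaning.
- tip_a (a point): Tip of toggle_a's black lever: 9 mm wide along the seat's y, 6 mm thick, 16 mm from its axis (19 mm below the rim plane at seat x = 8 mm). Down: tip at about seat x = -1 mm; up: 17 mm; both some 6 mm below the rim plane. In front of the levers (seat x -40 to -10 mm, y within 34 mm) the opening is free down to 19 mm below the rim plane.
- tip_b (a point): Tip of toggle_b's lever, same build.
- tip_c (a point): Tip of toggle_c's lever, same build.
- bare_patch (a point): Middle of the stretch of bare worktop where the cover can be laid, about 130 by 130 mm. Always free. The plaster vibrator (105 mm high) stands 70 mm behind this point; the model trimmer (0.42 m high) stands behind and to the right, its nearest part 90 mm to the right of this point, its table reaching about as near to the robot as this point.
- articulator: Small brass articulator with casts, 78 x 60 x 57 mm; bystander to the right of the bare patch.
- cast_a: Yellow plaster cast, 59 x 72 x 27 mm; bystander at the front right.
- cast_c: White plaster cast, 60 x 73 x 28 mm; bystander at the front right.

How it is judged:
By the outcome, as a careful person would: the job done as asked, in the order asked, and still so for the second after the job is handed in, with the robot touching nothing.
It also fails if it takes over 61 s, if anything falls off the work surface, if the arm or the gripper's body presses on something with over 40 N, if the wrist force passes 120 N, or if a joint passes its speed limit or range.

## Robot

A 6-joint arm with a two-finger parallel gripper is mounted at the origin on a cart in front of the work surface, level with it; the furniture and walls round the work are solid. World frame = base frame: x ahead of the robot, y to its left, z up, the work surface at z = 0. Lengths are in m, angles in degrees, forces in N, time in s.
With the tool pointing down it reaches from about 0.4 to 0.825 m from the base axis. Payload 7 kg.
Tool frame: the origin (TCP) lies at the very end of the fingers, on their centre line; the grasp point (between the pads) lies 19 mm behind it (r.grasp_offset is the z of the grasp point in the tool frame, in m); z points along the fingers, y is the direction in which the jaws open and shut (so a half turn about z gives the same grasp; the last joint's range is limited). The gripper opens to 88 mm and grips with 3 to 60 N. Pads are 19 mm wide; open, the fingers measure 130 mm over their backs; the gripper's body (78 mm by 193 mm) begins 47 mm behind the grasp point.
Start: joints at [-57.634, 20.546, 0.682, 0, -70.136, -16.507], TCP at [0.184, -0.649, 0.227] pointing down, gripper open.
Joint ranges: [-176.03, 176.03], [-82.01, 121.73], [-58.28, 71.71], [-173.87, 95.51], [-174.79, -0.11], [-173.66, 173.66]. Speed limits (degrees/s): [136.94, 136.94, 172.46, 180, 180, 180].

## Interface

Orientations are given as [roll, pitch, yaw] about the fixed x, y, z axes, in that order (R = Rz(yaw) Ry(pitch) Rx(roll)).
In Python, from plant import r, capture, calibration, order gives the robot as it stands.
- The arm moves only by the tool servo_tool, never from a script. Its arguments are lists of equal length, an entry for each row: "grip": the closure, from -1 (fully open) to 1 (shut), so that 0 is half open; "translation": the shift along the tool's x, y, z in m, a list of three; "turn": the turn about the tool's z in rad. A call has 1 to 10 rows; each row is the pose to reach, as a shift and turn from the pose commanded when the call began, along the tool's axes at that moment; what a row does not reach only later rows make up. A row lasts 1/12 s, in which the tool goes at most 41.7 mm and 7.16 degrees, less where a joint would pass 70% of its speed; a pose out of reach is approached as far as the arm can. A call with a gripper value outside its range is refused whole. The fingers move at their own pace and stop on an object; "newtons" is the grip in N (left out, the last holds). Time passes only in rows, so rows that repeat a pose let the fingers close. It gives the time, the measured TCP pose, the force and the opening at its end, in the units of the state.
- r.get_state(): the state, without advancing time (a new reading comes with each control period).
- capture(name): name is "scene" or "top" or "wrist"; returns (picture, depth): 420x560x3 uint8, blue, green, red; 420x560 float32, m along the optical axis (not along the pixel's ray), 0 where there is no reading.
- calibration(name): a dict with "fx", "fy", "cx", "cy" (pixels), "view" (4x4, takes a point from world to camera coordinates). Camera axes: x right, y up, looking along -z (the intrinsics and any distortion apply to the point x, -y, -z); pixel columns grow to the right and rows downward; lengths in m; the calibration is good to about 2 mm. A picture is of the moment at which its call begins: read the wrist's pose just before it. calibration takes no time and is no camera call; for the wrist camera it gives the pose at the moment of the call.
- order.close_job(): hands the job in, once; it reports no verdict.
The state is a dict: "time_s": time; "joints": joint angles; "qd": joint speeds; "joint_torque": joint torques, N m; "tcp_pos": TCP position; "eef_rot": TCP orientation; "contact_force": force on the tool from outside, world axes, zero at the start; "moment": the same for the moment, N m; "gripper_width": finger opening in m.
Only numpy, scipy, OpenCV 4.12 (cv2) and the standard library are available. Lean on these libraries where they do the work, as an engineer would, in place of code of your own. Each camera call takes 0.05 s, during which the arm holds its last target.

## Working session

There is one attempt and no reset: what is moved stays moved. The work goes in short steps, Python scripts to look and compute and a tool call to move; the robot and the scene stay as the last step left them, time stands still between calls to the robot, and variables do not carry over. Pictures are saved under pics/ and viewed, and the job is handed in when it is done.

Besides the shell and the picture viewer there is one more tool, called after "Call:" in YAML: its name, and indented under it one key for each argument. servo_tool: Moves the arm, as the interface text tells. Its arguments: {"type":"object","properties":{"grip":{"type":"array","items":{"type":"number"}},"translation":{"type":"array","items":{"type":"array","items":{"type":"number"}}},"turn":{"type":"array","items":{"type":"number"}},"newtons":{"type":"number"}},"required":["grip","translation","turn"]}

```bash
ls; mkdir -p pics; python3 - <<'E'
from plant import r,capture,calibration,order
import cv2,numpy as np
print(r.get_state(), r.grasp_offset)
for n in ["scene","top","wrist"]:
    c=calibration(n); print(n,c)
    p,d=capture(n); cv2.imwrite(f"pics/{n}0.png",p); np.save(f"pics/{n}0.npy",d)
E
```

```text
pics
{'time_s': 0.0, 'joints': array([-5.76328751e+01,  2.05907447e+01,  6.31293889e-01, -2.16083449e-02,
       -7.01361930e+01, -1.65077059e+01]), 'qd': array([-0.01055202,  0.07194444, -0.13318321,  0.05030812,  0.00981227,
       -0.01191485]), 'joint_torque': array([-3.73591929e-04, -5.82723820e+01,  2.93048304e+01,  6.99739963e+00,
        6.84063751e-03, -1.61254188e-04]), 'tcp_pos': array([ 0.18430459, -0.64881119,  0.22560697]), 'eef_rot': array([ 1.79902526e+02, -7.70372420e-03, -1.64147934e+02]), 'contact_force': array([ 0.99791012, -0.0168866 , -0.6277438 ]), 'moment': array([0.0069071 , 0.04137258, 0.03056923]), 'gripper_width': 0.08790991337035123} -0.0188
scene {'fx': 454.94711017437277, 'fy': 454.94711017437277, 'cx': 275.92915527138314, 'cy': 217.98507655055744, 'view': array([[ 0.43749782, -0.89920826, -0.00448967, -0.22531933],
       [ 0.48912105,  0.23377978,  0.8403021 , -0.26663048],
       [-0.754557  , -0.36982633,  0.54209983, -0.81145218],
       [ 0.        ,  0.        ,  0.        ,  1.        ]])}
top {'fx': 384.7816917845666, 'fy': 384.7816917845666, 'cx': 274.7220438780027, 'cy': 210.3264135949334, 'view': array([[-0.00384332, -0.99995206,  0.00900607, -0.0231246 ],
       [ 0.99767032, -0.00322082,  0.06814361, -0.4172461 ],
       [-0.06811134,  0.00924698,  0.99763487, -1.02138686],
       [ 0.        ,  0.        ,  0.        ,  1.        ]])}
wrist {'fx': 353.19837939786413, 'fy': 353.19837939786413, 'cx': 275.48651571280544, 'cy': 210.96346327829886, 'view': array([[-0.2725631 ,  0.9621356 ,  0.00210566,  0.67482131],
       [-0.91896183, -0.25968292, -0.29677252,  0.037763  ],
       [-0.2849886 , -0.08282426,  0.95494588, -0.39094017],
       [ 0.        ,  0.        ,  0.        ,  1.        ]])}
```

View pics/scene0.png

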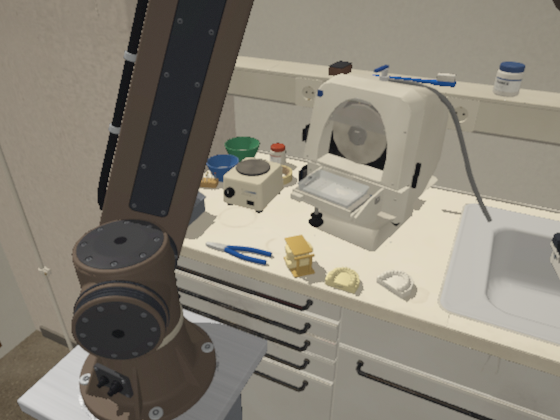

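View pics/top0.png

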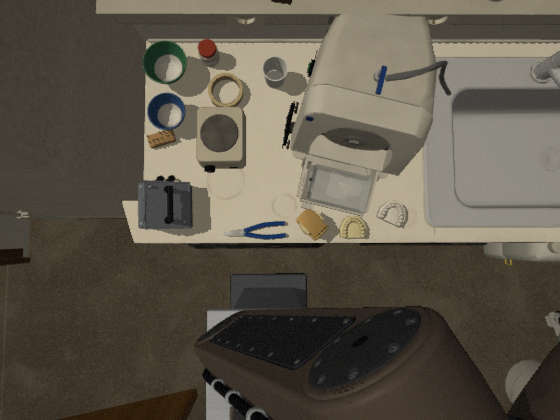

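```bash
cat > h.py <<'E'
import numpy as np,cv2
from plant import r,capture,calibration,order
def cloud(d,c):
    v,u=np.mgrid[0:d.shape[0],0:d.shape[1]]
    P=np.stack([(u-c["cx"])/c["fx"]*d,-(v-c["cy"])/c["fy"]*d,-d],-1)
    V=c["view"]; return (P-V[:3,3])@V[:3,:3]
def proj(p,c):
    q=c["view"][:3,:3]@np.asarray(p)+c["view"][:3,3]
    return c["cx"]-c["fx"]*q[0]/q[2], c["cy"]+c["fy"]*q[1]/q[2]
def ray(u,v,c,z):
    V=c["view"];d=V[:3,:3].T@np.array([(u-c["cx"])/c["fx"],-(v-c["cy"])/c["fy"],-1]);o=-V[:3,:3].T@V[:3,3]
    return o+d*(z-o[2])/d[2]
E
python3 - <<'E'
from h import *
p=cv2.imread("pics/top0.png");d=np.load("pics/top0.npy");c=calibration("top")
W=cloud(d,c)
for v in range(176,236,6):
    print(v,[tuple(int(round(x*1000)) for x in W[v,u]) for u in range(136,200,8)])
cv2.imwrite("pics/top_crop.png",cv2.resize(p[130:250,100:300],None,fx=4,fy=4,interpolation=cv2.INTER_CUBIC))
p=cv2.imread("pics/scene0.png")
cv2.imwrite("pics/w.png",cv2.imread("pics/wrist0.png"))
E
```

```text
176 [(508, 342, 35), (513, 333, 0), (513, 311, 0), (513, 288, 4), (513, 267, 2), (513, 245, 0), (512, 222, 5), (513, 202, 0)]
182 [(493, 343, 31), (482, 299, 102), (484, 282, 92), (485, 265, 81), (486, 247, 74), (487, 229, 67), (488, 210, 58), (497, 202, -4)]
188 [(477, 344, 27), (467, 296, 108), (469, 282, 90), (470, 264, 84), (467, 239, 105), (472, 229, 64), (474, 212, 51), (480, 201, -1)]
194 [(461, 343, 30), (453, 298, 102), (454, 281, 92), (455, 265, 80), (452, 239, 103), (456, 229, 65), (457, 210, 57), (464, 201, 0)]
200 [(452, 369, -46), (438, 298, 102), (439, 281, 92), (440, 264, 82), (437, 238, 104), (441, 229, 63), (442, 210, 54), (447, 200, 2)]
206 [(431, 352, 2), (423, 297, 105), (424, 281, 93), (424, 264, 82), (423, 238, 103), (426, 228, 65), (426, 210, 54), (431, 200, 1)]
212 [(415, 352, 3), (408, 297, 103), (409, 281, 92), (409, 264, 82), (408, 238, 103), (410, 228, 66), (411, 210, 53), (414, 200, 2)]
218 [(398, 352, 2), (393, 297, 102), (394, 280, 93), (394, 263, 83), (393, 239, 99), (395, 228, 64), (395, 210, 56), (398, 200, 0)]
224 [(382, 353, -4), (379, 297, 100), (379, 281, 89), (379, 262, 86), (379, 246, 71), (380, 227, 65), (380, 211, 50), (382, 199, 4)]
230 [(366, 352, -2), (366, 330, 0), (366, 309, -3), (366, 287, -1), (366, 264, 3), (365, 243, 0), (365, 221, 2), (365, 201, -3)]
```

View pics/top_crop.png

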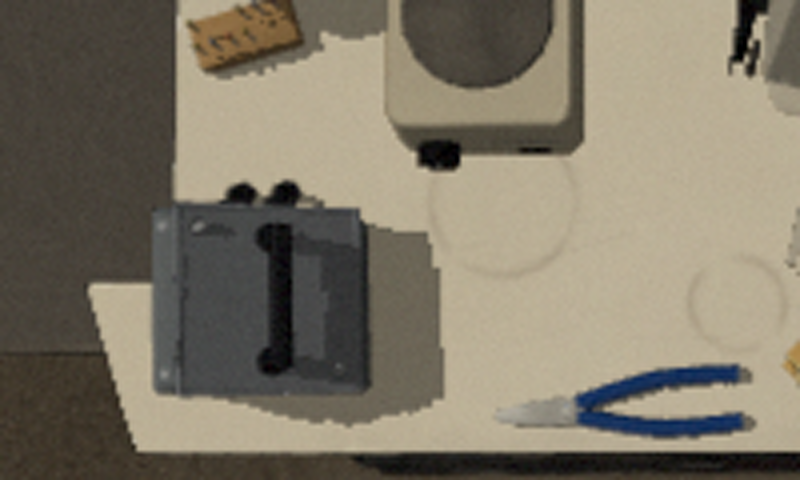

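View pics/w.png

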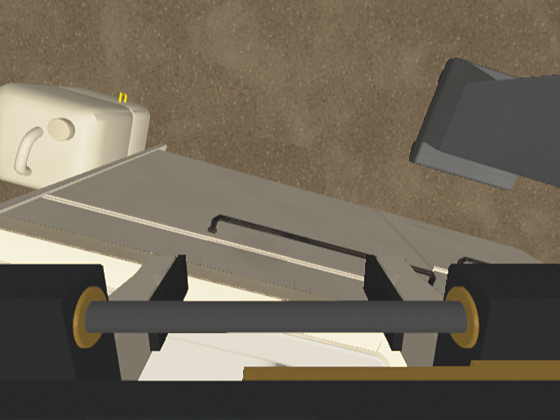

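Call:
servo_tool:
  grip: [-1,-1,-1,-1,-1,-1,-1,-1,-1,-1]
  translation:
    - [-0.025,0.031,0]
    - [-0.05,0.062,0]
    - [-0.076,0.093,0]
    - [-0.101,0.124,0]
    - [-0.126,0.155,0]
    - [-0.151,0.186,0]
    - [-0.176,0.218,0]
    - [-0.202,0.249,0]
    - [-0.227,0.28,0]
    - [-0.252,0.311,0]
  turn: [0.1,0.2,0.276,0.276,0.276,0.276,0.276,0.276,0.276,0.276]

```text
time_s: 0.98
tcp_pos: [0.342, -0.2794, 0.2267]
eef_rot: [-180.0, 0.0, -180.0]
contact_force: [1.8, 0.2, -0.1]
gripper_width: 0.0875
```

```bash
python3 - <<'E'
from h import *
p=cv2.imread("pics/top0.png");d=np.load("pics/top0.npy");c=calibration("top")
W=cloud(d,c)
h=cv2.cvtColor(p,cv2.COLOR_BGR2GRAY)
m=(h<32).astype(np.uint8); m[:182]=0;m[228:]=0;m[:,:155]=0;m[:,185:]=0
n,l,s,ce=cv2.connectedComponentsWithStats(m)
for i in range(1,n):
    if s[i,4]>20:
        print(s[i],ce[i],ray(*ce[i],c,.102))
        ys,xs=np.nonzero(l==i)
        print(cv2.fitLine(np.float32(np.c_[xs,ys]),2,0,.01,.01).ravel())
# plane fit of the cover
sel=np.zeros_like(h,bool); sel[186:226,146:162]=1; sel[186:226,176:188]=1
sel&=d>0
P=W[sel]; A=np.c_[P[:,:2],np.ones(len(P))]
k=np.linalg.lstsq(A,P[:,2],rcond=None)[0]; print(k,np.degrees(np.arctan(np.hypot(*k[:2]))),np.degrees(np.arctan2(-k[0],k[1])), np.std(A@k-P[:,2]))
# edges of box: extents
for q in [(149,186),(184,222)]: print(ray(*q,c,.08))
s=r.get_state(); print(s["tcp_pos"],s["eef_rot"],s["joints"],s["time_s"])
E
```

```text
[164 186   9  38 226] [169.23893805 203.92035398] [0.42781043 0.23565633 0.102     ]
[7.8266812e-03 9.9996936e-01 1.6923894e+02 2.0392035e+02]
[-0.01528955  0.52748946 -0.05014807] 27.821103811636007 1.6602822450271801 0.002237647647804376
[0.47524868 0.29312101 0.08      ]
[0.38404376 0.203853   0.08      ]
[ 0.3419886  -0.27944412  0.22665003] [-1.79998954e+02  2.73421830e-02 -1.79967735e+02] [-1.35177097e+01 -2.17290723e+00 -2.70819257e+01 -5.94326032e-03
 -6.50641555e+01 -7.64475211e+01] 0.9833
```

Call:
servo_tool:
  grip: [-1,-1,-1,-1,-1,-1,-1,-1,-1,-1]
  translation:
    - [-0.012,0.038,0]
    - [-0.024,0.076,0]
    - [-0.036,0.114,0]
    - [-0.048,0.152,0]
    - [-0.06,0.19,0]
    - [-0.07,0.23,0]
    - [-0.08,0.27,-0.005]
    - [-0.09,0.309,-0.01]
    - [-0.095,0.349,-0.015]
    - [-0.1,0.389,-0.02]
  turn: [0,0,0,0,0,0,0,0,0,0]

```text
time_s: 1.82
tcp_pos: [0.4413, 0.1099, 0.2469]
eef_rot: [180.0, 0.0, -179.9]
contact_force: [1.4, -1.1, 0.3]
gripper_width: 0.0876
```

Call:
servo_tool:
  grip: [-1,-1,-1,-1,-1]
  translation:
    - [0,0.04,0]
    - [0,0.08,0]
    - [0,0.1,0]
    - [0,0.1,0]
    - [0,0.1,0]
  turn: [0,0,0,0,0]

```text
time_s: 2.23
tcp_pos: [0.441, 0.2088, 0.246]
eef_rot: [-180.0, -0.1, -179.8]
contact_force: [-0.8, 0.3, 0.0]
gripper_width: 0.0878
```

```bash
python3 - <<'E'
from h import *
s=r.get_state(); c=calibration("wrist")
p,d=capture("wrist"); cv2.imwrite("pics/w1.png",p); np.save("pics/w1.npy",d); np.save("pics/w1c.npy",c,allow_pickle=True)
print(s["tcp_pos"],s["eef_rot"],s["joints"],s["time_s"],s["contact_force"])
E
```

```text
[0.4410413  0.20880687 0.24602021] [-1.79954699e+02 -5.31725720e-02 -1.79828086e+02] [ 4.84714089e+01  1.93259485e+00 -2.03739513e+01 -1.03327060e-02
 -6.77626500e+01 -1.38295558e+02] 2.2333 [-7.98625553e-01  3.26686439e-01  3.68184240e-04]
```

View pics/w1.png

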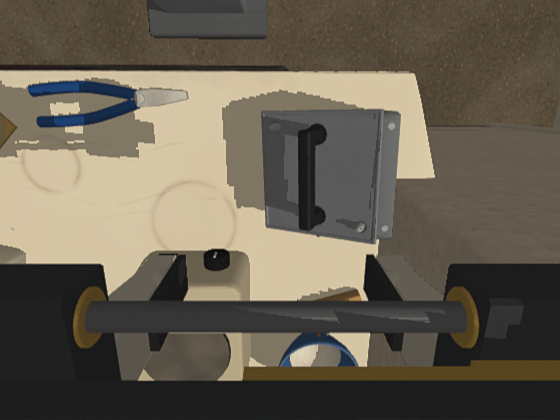

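```bash
python3 - <<'E'
from h import *
p=cv2.imread("pics/w1.png");d=np.load("pics/w1.npy");c=np.load("pics/w1c.npy",allow_pickle=True).item()
W=cloud(d,c)
box=(slice(112,238),slice(262,384))
Z=W[box][...,2]; 
P=W[box].reshape(-1,3); P=P[np.isfinite(P).all(1)]
# plane fit RANSAC-lite: iterate
sel=(P[:,2]>.04)&(P[:,2]<.12)
Q=P[sel]
for _ in range(15):
    A=np.c_[Q[:,:2],np.ones(len(Q))]; k=np.linalg.lstsq(A,Q[:,2],rcond=None)[0]
    A=np.c_[P[:,:2],np.ones(len(P))]; Q=P[abs(A@k-P[:,2])<.004]
print(k,np.degrees(np.arctan(np.hypot(*k[:2]))),"yaw err",np.degrees(np.arctan2(-k[0],k[1])),len(Q))
A=np.c_[P[:,:2],np.ones(len(P))]; B=P[(P[:,2]-A@k)>.022]
print("bar",len(B),B.mean(0),B.min(0),B.max(0)); 
print(cv2.fitLine(np.float32(B[:,:2]),2,0,.01,.01).ravel())
l,w,a=cv2.minAreaRect(np.float32(B[:,:2]*1000)); print(l,w,a)
l,w,a=cv2.minAreaRect(np.float32(Q[:,:2]*1000)); print("cover",l,w,a)
cv2.imwrite("pics/w1c.png",cv2.resize(p[95:255,240:410],None,fx=4,fy=3.7,interpolation=cv2.INTER_CUBIC))
# table z
print(np.median(W[150:200,100:140,2]))
E
```

```text
[-0.01698571  0.53246287 -0.05113179] 28.045733270156788 yaw err 1.8271314329154136 12249
bar 1714 [0.42321427 0.23399957 0.11022615] [0.36095087 0.2079941  0.09265383] [0.47214371 0.24407239 0.40348163]
[0.9946481  0.10332073 0.42321426 0.23399958]
(415.1059265136719, 232.8444061279297) (115.8615951538086, 27.880414962768555) 11.118922233581543
cover (428.5990295410156, 247.8565673828125) (119.0241470336914, 105.26081848144531) 1.690330982208252
-0.0009684970063068518
```

View pics/w1c.png

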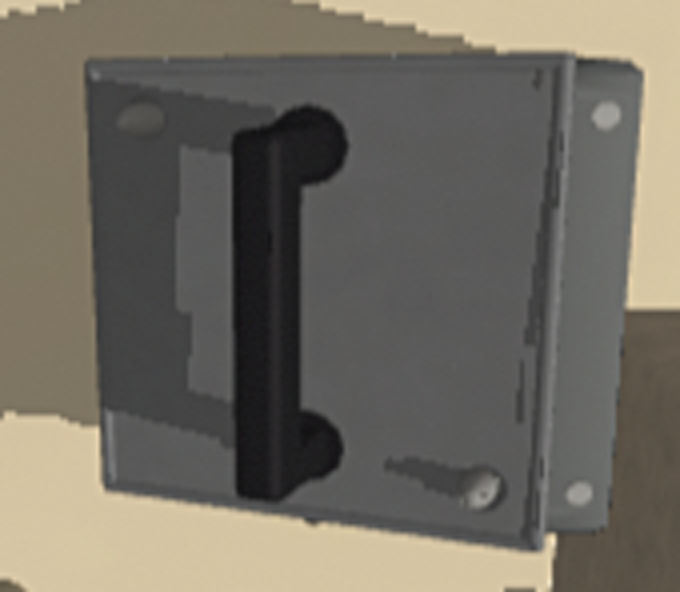

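```bash
python3 - <<'E'
from h import *
p=cv2.imread("pics/w1.png");d=np.load("pics/w1.npy");c=np.load("pics/w1c.npy",allow_pickle=True).item()
W=cloud(d,c)
P=W[112:238,262:384].reshape(-1,3)
k=np.array([-0.01698571,0.53246287,-0.05113179]); n=np.array([-k[0],-k[1],1]); n/=np.linalg.norm(n)
hh=(P[:,2]-(P[:,:2]@k[:2]+k[2]))*n[2]
B=P[(hh>.028)&(hh<.037)]
S=np.array([.4286,.2497,.070]);ex=np.array([-np.sin(np.radians(1.8))*np.cos(np.radians(28)),np.cos(np.radians(1.8))*np.cos(np.radians(28)),np.sin(np.radians(28))]);ez=np.array(n);ey=np.cross(ez,ex)
q=(B-S)@np.c_[ex,ey,ez]*1000
print(len(q),np.median(q,0),np.percentile(q,[1,10,90,99],axis=0))
for a,b in((-50,-25),(-25,0),(0,25),(25,50)):
    m=(q[:,1]>a)&(q[:,1]<b); print(np.median(q[m],0),q[m,0].min(),q[m,0].max())
print("bar centre",S+ez*.028,n)
E
```

```text
1283 [ 0.42039771  4.66897993 35.52996889] [[ -6.12932548 -41.91750717  32.21487846]
 [ -4.60823068 -32.70463856  33.68140086]
 [  4.50598515  37.45661759  36.53842603]
 [  5.26224573  44.70851076  37.19709623]]
[  0.76898242 -33.82468894  35.53300708] -5.652337135016169 5.37320152047192
[  0.30372606 -11.63457733  35.58759001] -6.664367755893902 5.421318125824643
[ 0.41662266 12.76598065 35.55796405] -6.603279937465709 5.575374449350118
[ 0.32641821 35.56276698 35.43243093] -6.2706608939926385 5.381168773789001
bar centre [0.42901975 0.23654176 0.09471203] [ 0.01499112 -0.46993713  0.88257258]
```

Call:
servo_tool:
  grip: [0.45,0.45,0.45,0.45,0.45,0.45,0.45]
  translation:
    - [0.004,0.01,0.03]
    - [0.008,0.02,0.06]
    - [0.012,0.026,0.09]
    - [0.012,0.027,0.11]
    - [0.012,0.027,0.116]
    - [0.012,0.027,0.116]
    - [0.012,0.027,0.116]
  turn: [-0.028,-0.028,-0.028,-0.028,-0.028,-0.028,-0.028]
  newtons: 20

```text
time_s: 2.87
tcp_pos: [0.4301, 0.2344, 0.1315]
eef_rot: [180.0, 0.0, -178.4]
contact_force: [-0.6, 0.0, 0.5]
gripper_width: 0.0467
```

```bash
python3 - <<'E'
from h import *
s=r.get_state(); c=calibration("wrist")
p,d=capture("wrist"); cv2.imwrite("pics/w2.png",p); np.save("pics/w2.npy",d)
print(s["tcp_pos"],s["eef_rot"],s["gripper_width"])
p,d=capture("top"); cv2.imwrite("pics/t2.png",cv2.resize(p[100:260,80:240],None,fx=4,fy=3.7))
E
```

```text
[0.43011471 0.23440174 0.13150863] [ 1.79989415e+02  4.24811894e-02 -1.78386396e+02] 0.046706227636524746
```

View pics/w2.png

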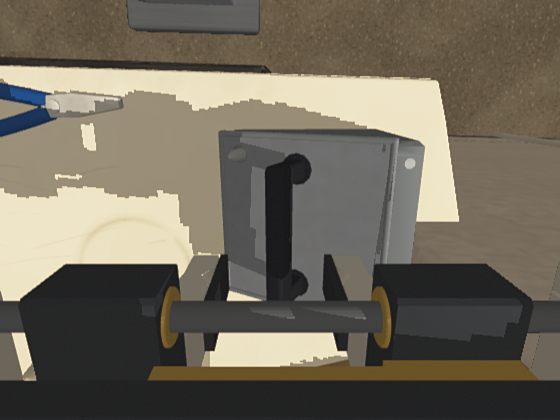

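Call:
servo_tool:
  grip: [0.45,0.45,0.45,0.45,0.45]
  translation:
    - [0.001,0,0.01]
    - [0.001,0,0.01]
    - [0.001,0,0.01]
    - [0.001,0,0.01]
    - [0.001,0,0.01]
  turn: [0,0,0,0,0]

```text
time_s: 3.38
tcp_pos: [0.4288, 0.2351, 0.1214]
eef_rot: [180.0, 0.1, -178.3]
contact_force: [0.3, 0.5, -0.3]
gripper_width: 0.024
```

```bash
python3 - <<'E'
from h import *
s=r.get_state(); c=calibration("wrist")
print(s["tcp_pos"],s["eef_rot"],s["gripper_width"],s["joints"])
p,d=capture("wrist"); cv2.imwrite("pics/w3.png",p[220:420]); np.save("pics/w3.npy",d)
W=cloud(d,c)
for v in (270,280,300,340): print(v,[tuple(int(round(x*1000)) for x in W[v,u]) for u in range(200,360,12)])
E
```

```text
[0.42881013 0.23505569 0.12135932] [ 1.79951260e+02  5.18043040e-02 -1.78343609e+02] 0.024022600847031398 [ 5.18297454e+01  8.69540326e+00 -3.06810636e+01  1.10957784e-02
 -5.05529227e+01 -1.40180377e+02]
270 [(391, 214, 196), (391, 217, 195), (418, 212, 141), (419, 217, 140), (420, 222, 137), (459, 225, 60), (438, 233, 102), (438, 239, 101), (452, 248, 73), (419, 248, 139), (417, 253, 142), (417, 258, 142), (390, 251, 196), (390, 254, 196)]
280 [(391, 215, 201), (391, 218, 200), (419, 213, 149), (424, 217, 140), (424, 222, 139), (466, 225, 61), (444, 233, 102), (445, 240, 99), (458, 249, 74), (419, 248, 147), (418, 252, 150), (417, 257, 151), (390, 250, 201), (390, 253, 200)]
300 [(391, 217, 210), (395, 218, 203), (397, 220, 200), (398, 223, 198), (397, 226, 199), (398, 229, 198), (398, 232, 198), (397, 236, 199), (397, 239, 198), (397, 242, 199), (397, 245, 198), (397, 248, 199), (392, 249, 206), (390, 251, 209)]
340 [(400, 217, 212), (404, 218, 207), (419, 218, 187), (434, 220, 167), (563, 213, -1), (562, 224, 0), (562, 235, -1), (561, 246, 0), (562, 258, -1), (434, 247, 166), (430, 250, 172), (412, 250, 195), (401, 249, 209), (400, 252, 211)]
```

View pics/w3.png

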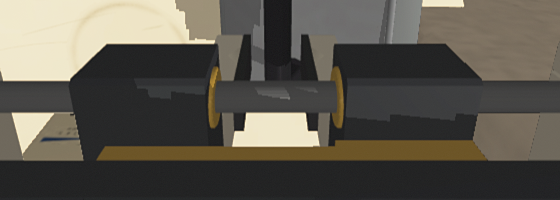

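Call:
servo_tool:
  grip: [0.45,0.45,0.45,0.45,0.45,0.45]
  translation:
    - [0,0.001,0.008]
    - [0,0.001,0.016]
    - [0,0.001,0.024]
    - [0,0.001,0.03]
    - [0,0.001,0.032]
    - [0,0.001,0.032]
  turn: [0,0,0,0,0,0]

```text
time_s: 3.93
tcp_pos: [0.428, 0.2353, 0.0875]
eef_rot: [-179.9, -0.1, -178.4]
contact_force: [-0.2, -0.3, 0.9]
gripper_width: 0.024
```

```bash
python3 - <<'E'
from h import *
s=r.get_state(); c=calibration("wrist")
print(s["tcp_pos"],s["eef_rot"],s["gripper_width"],s["contact_force"])
p,d=capture("wrist"); cv2.imwrite("pics/w4.png",cv2.resize(p[200:360,180:380],None,fx=3,fy=3)); np.save("pics/w4.npy",d)
E
```

```text
[0.4279986  0.23530077 0.08752855] [-1.79911706e+02 -7.89121932e-02 -1.78352976e+02] 0.023986011244333565 [-0.18016549 -0.25237868  0.91183915]
```

View pics/w4.png

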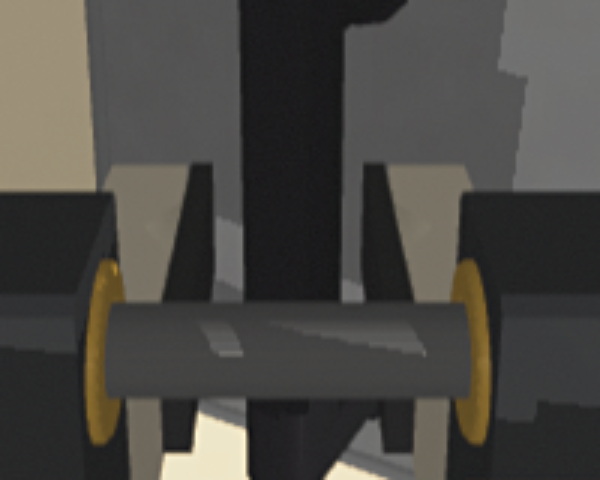

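Call:
servo_tool:
  grip: [0.54,0.54,1,1,1,1,1,1]
  translation:
    - [0,0.0005,0]
    - [0,0.0005,0.0015]
    - [0,0.0005,0.0015]
    - [0,0.0005,0.0015]
    - [0,0.0005,0.0015]
    - [0,0.0005,0.0015]
    - [0,0.0005,0.0015]
    - [0,0.0005,0.0015]
  turn: [0,0,0,0,0,0,0,0]
  newtons: 20

```text
time_s: 4.65
tcp_pos: [0.4284, 0.2363, 0.0872]
eef_rot: [180.0, 0.0, -178.3]
contact_force: [0.2, -0.5, 0.3]
gripper_width: 0.0166
```

```bash
python3 - <<'E'
from h import *
s=r.get_state(); c=calibration("wrist")
print(s["tcp_pos"],s["eef_rot"],s["gripper_width"],s["contact_force"],s["moment"])
p,d=capture("wrist"); cv2.imwrite("pics/w5.png",p); np.save("pics/w5.npy",d)
E
```

```text
[0.42844159 0.23628914 0.08717714] [ 1.79993277e+02  8.85194129e-03 -1.78347051e+02] 0.016565111226781913 [ 0.23858891 -0.48168275  0.27032389] [-0.15673102  0.01294942  0.02978765]
```

View pics/w5.png

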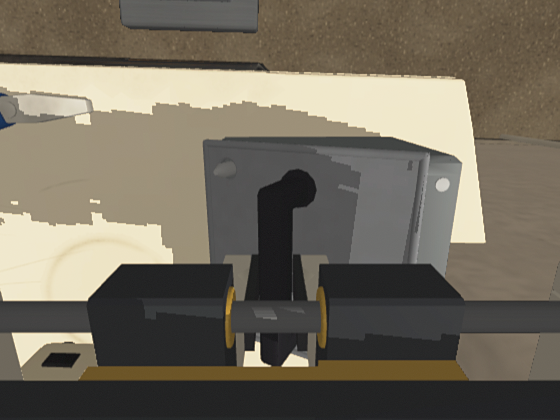

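Call:
servo_tool:
  grip: [1,1,1,1,1,1]
  translation:
    - [0,-0.0025,-0.0045]
    - [0,-0.005,-0.009]
    - [0,-0.0075,-0.0135]
    - [0,-0.01,-0.018]
    - [0,-0.0125,-0.0225]
    - [0,-0.0125,-0.0225]
  turn: [0,0,0,0,0,0]

```text
time_s: 5.2
tcp_pos: [0.4291, 0.2236, 0.1107]
eef_rot: [179.9, 0.1, -178.4]
contact_force: [-0.5, 0.2, -1.2]
gripper_width: 0.016
```

```bash
python3 - <<'E'
from h import *
s=r.get_state(); c=calibration("wrist")
print(s["tcp_pos"],s["eef_rot"],s["gripper_width"],s["contact_force"],s["moment"])
p,d=capture("wrist"); cv2.imwrite("pics/w6.png",p); np.save("pics/w6.npy",d)
W=cloud(d,c)
P=W[150:240,210:430].reshape(-1,3)
print([tuple(int(round(x*1000)) for x in W[220,u]) for u in range(200,440,12)])
E
```

```text
[0.42909664 0.22362829 0.11065234] [ 1.79944280e+02  5.93190112e-02 -1.78361269e+02] 0.016012579985054943 [-0.49878725  0.17398336 -1.18007652] [-0.01939942 -0.01441042  0.01526948]
[(442, 163, -1), (416, 186, 73), (414, 193, 77), (413, 200, 80), (412, 207, 83), (398, 215, 123), (397, 221, 127), (398, 226, 123), (407, 233, 96), (406, 239, 99), (405, 244, 102), (403, 250, 105), (403, 255, 107), (402, 260, 110), (400, 265, 112), (399, 270, 115), (399, 275, 116), (398, 279, 119), (397, 283, 122), (405, 301, 97)]
```

View pics/w6.png

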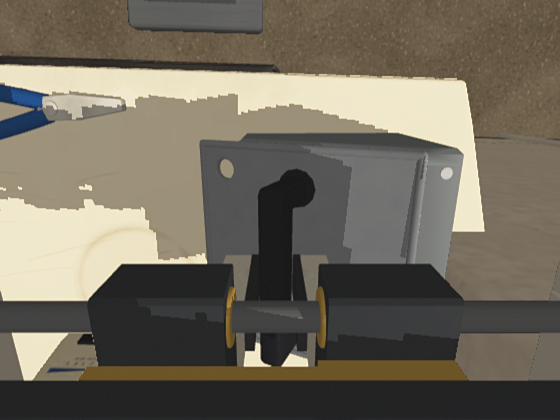

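```bash
python3 - <<'E'
from h import *
d=np.load("pics/top0.npy");c=calibration("top");W=cloud(d,c);p=cv2.imread("pics/top0.png")
for v in range(150,244,6):
    print(v,int(W[v,235,0]*1000),[(int(W[v,u,1]*1000),int(W[v,u,2]*1000)) for u in range(192,330,9)])
# pliers
hsv=cv2.cvtColor(p,cv2.COLOR_BGR2HSV); m=cv2.inRange(hsv,(100,100,50),(130,255,255)); m[:200]=0
ys,xs=np.nonzero(m); print("pliers px",xs.min(),xs.max(),ys.min(),ys.max(), ray(xs.min(),ys.min(),c,.005),ray(xs.max(),ys.max(),c,.005))
print("patch center guess", ray(225,183,c,0))
E
```

```text
150 562 [(202, 1), (160, 92), (137, 95), (113, 105), (93, 91), (70, 93), (53, 0), (29, -1), (4, 0), (-20, 0), (-45, 1), (-64, 111), (-79, 208), (-100, 198), (-120, 196), (-140, 197)]
156 548 [(201, 2), (159, 96), (137, 96), (115, 93), (92, 95), (70, 91), (53, 0), (29, -1), (4, 2), (-20, -2), (-45, -2), (-70, 1), (-86, 112), (-108, 113), (-120, 194), (-140, 197)]
162 534 [(201, 0), (161, 85), (138, 86), (116, 86), (93, 86), (70, 86), (53, 1), (29, 0), (4, 2), (-20, -2), (-45, 1), (-69, 1), (-94, 1), (-114, 55), (-127, 140), (-149, 135)]
168 527 [(202, -2), (177, -2), (141, 67), (124, 27), (101, 18), (75, 36), (53, 1), (28, 1), (4, 2), (-20, 0), (-45, 0), (-69, 0), (-94, -1), (-102, 166), (-122, 173), (-142, 180)]
174 518 [(200, 4), (176, 1), (152, 2), (127, 0), (102, 2), (78, 3), (53, -1), (29, 0), (4, -2), (-20, 1), (-45, 0), (-69, 4), (-94, 1), (-101, 175), (-122, 171), (-143, 170)]
180 501 [(201, 0), (176, 1), (151, 3), (127, 0), (102, 3), (78, 0), (-15, 1047), (29, -1), (4, -1), (-20, 1), (-44, 3), (-69, 1), (-82, 163), (-101, 178), (-123, 168), (-143, 174)]
186 485 [(200, 3), (17
[... 1171 characters left out ...]
12, 60), (-135, 58), (-166, 1)]
228 370 [(200, -2), (175, 0), (151, 0), (126, 0), (102, -1), (77, 0), (52, 11), (28, 10), (4, 0), (-19, 0), (-44, 2), (-68, 3), (-92, 6), (-112, 59), (-135, 52), (-158, 55)]
234 353 [(200, -1), (175, 2), (151, 0), (126, 0), (101, 10), (76, 11), (52, 11), (28, 10), (4, 0), (-19, 1), (-43, 9), (-68, 2), (-93, 0), (-117, 4), (-141, 7), (-166, -1)]
240 337 [(199, 0), (175, 2), (150, 2), (126, 0), (102, 1), (78, -1), (53, -1), (28, 3), (4, 1), (-19, 1), (-44, 1), (-68, 0), (-93, 0), (-117, 4), (-141, 0), (-165, 3)]
pliers px 244 284 222 238 [0.38637675 0.05864827 0.005     ] [ 0.34273303 -0.04948076  0.005     ]
patch center guess [0.49360557 0.11118031 0.        ]
```

Call:
servo_tool:
  grip: [1,1,1,1,1,1,1,1,1]
  translation:
    - [0,-0.01,-0.02]
    - [-0.003,-0.035,-0.03]
    - [-0.007,-0.07,-0.03]
    - [-0.011,-0.105,-0.02]
    - [-0.014,-0.14,0]
    - [-0.016,-0.164,0.02]
    - [-0.016,-0.164,0.035]
    - [-0.016,-0.164,0.045]
    - [-0.016,-0.164,0.045]
  turn: [0,0,0,0,0,0,0,0,0]

```text
time_s: 6.0
tcp_pos: [0.4481, 0.059, 0.0626]
eef_rot: [-179.9, -0.2, -178.5]
contact_force: [-0.2, -0.3, -2.1]
gripper_width: 0.0159
```

```bash
python3 - <<'E'
from h import *
s=r.get_state(); c=calibration("wrist")
print(s["tcp_pos"],s["eef_rot"],s["gripper_width"],s["contact_force"],s["moment"])
p,d=capture("wrist"); cv2.imwrite("pics/w7.png",p); np.save("pics/w7.npy",d)
W=cloud(d,c)
print([tuple(int(round(x*1000)) for x in W[220,u]) for u in range(200,440,12)])
p,d=capture("top"); cv2.imwrite("pics/t7.png",cv2.resize(p[130:270,100:300],None,fx=4,fy=4,interpolation=cv2.INTER_CUBIC));cv2.imwrite("pics/t7r.png",p);np.save("pics/t7.npy",d)
E
```

```text
[0.4480964  0.05895438 0.06257058] [-179.90757688   -0.20110701 -178.4593196 ] 0.01593131763472264 [-0.20122252 -0.28223267 -2.08793084] [-0.04601181  0.04261451  0.05257445]
[(444, 8, 0), (434, 21, 26), (433, 29, 30), (432, 36, 33), (430, 43, 36), (417, 51, 75), (416, 56, 78), (417, 61, 76), (426, 68, 48), (425, 74, 51), (423, 80, 54), (423, 85, 57), (421, 91, 59), (421, 96, 59), (420, 101, 63), (419, 105, 67), (418, 111, 67), (417, 115, 70), (416, 119, 73), (440, 159, -1)]
```

View pics/w7.png

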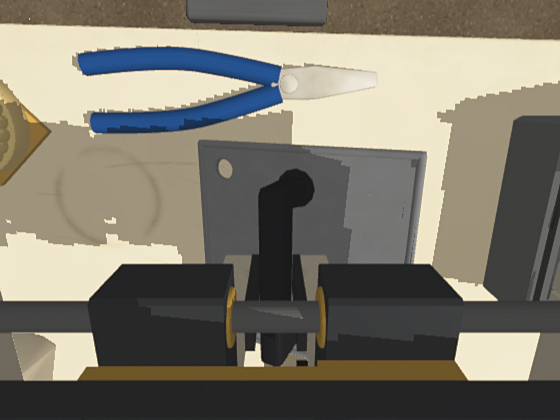

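View pics/t7.png

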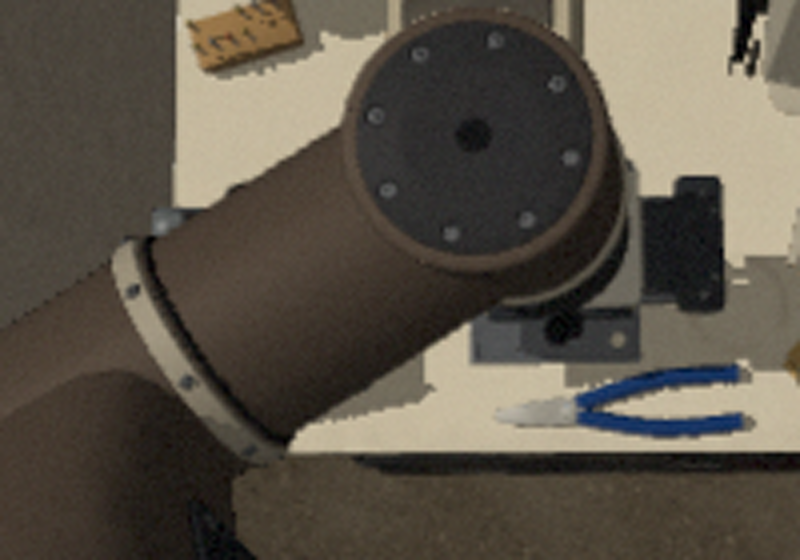

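Call:
servo_tool:
  grip: [1,1,1,1,1]
  translation:
    - [-0.006,0,0.006]
    - [-0.012,0,0.012]
    - [-0.012,0,0.018]
    - [-0.012,0,0.018]
    - [-0.012,0,0.018]
  turn: [0,0,0,0,0]

```text
time_s: 6.52
tcp_pos: [0.4611, 0.0605, 0.046]
eef_rot: [-180.0, -0.1, -178.3]
contact_force: [0.5, -0.0, -2.0]
gripper_width: 0.0159
```

Call:
servo_tool:
  grip: [1,1,1,1,1,1,1,1]
  translation:
    - [0,0,0.003]
    - [0,0,0.006]
    - [0,0,0.009]
    - [0,0,0.012]
    - [0,0,0.015]
    - [0,0,0.018]
    - [0,0,0.021]
    - [0,0,0.021]
  turn: [0,0,0,0,0,0,0,0]
  newtons: 3

```text
time_s: 7.18
tcp_pos: [0.4614, 0.0606, 0.0251]
eef_rot: [-180.0, -0.0, -178.3]
contact_force: [0.0, -0.3, -2.1]
gripper_width: 0.0118
```

```bash
python3 - <<'E'
from h import *
s=r.get_state(); c=calibration("wrist")
print(s["tcp_pos"],s["eef_rot"],s["gripper_width"],s["contact_force"],s["moment"])
p,d=capture("wrist"); cv2.imwrite("pics/w8.png",p); np.save("pics/w8.npy",d)
W=cloud(d,c)
print([tuple(int(round(x*1000)) for x in W[220,u]) for u in range(200,440,12)])
E
```

```text
[0.46138413 0.06057756 0.02511223] [-1.79984585e+02 -2.19904871e-02 -1.78348231e+02] 0.011805749853031596 [ 0.02624148 -0.31603028 -2.06391779] [-0.05100063  0.02124716 -0.0041124 ]
[(442, 19, 5), (443, 25, 3), (442, 32, 5), (443, 38, 2), (442, 45, 4), (442, 51, 4), (431, 58, 35), (431, 63, 36), (442, 70, 3), (442, 77, 3), (441, 83, 3), (441, 90, 2), (441, 96, 2), (441, 102, 3), (441, 109, 3), (440, 115, 5), (442, 124, -2), (442, 130, -1), (441, 136, 0), (441, 143, -1)]
```

View pics/w8.png

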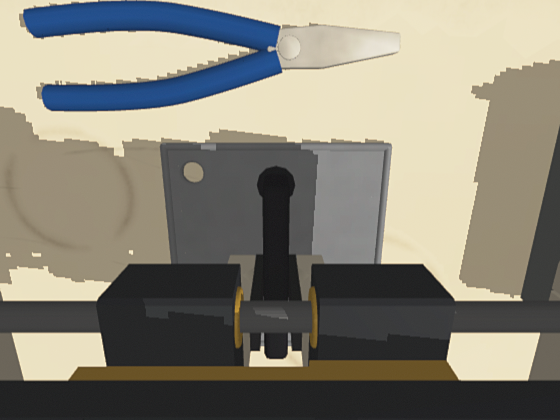

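Call:
servo_tool:
  grip: [1,1,0.3,0.3,0.3,0.3,0.3,0.3,0.3,0.3]
  translation:
    - [0,0,0.0015]
    - [0,0,0.0025]
    - [0,0,0.0025]
    - [0,0,0.0025]
    - [0,0,0.0025]
    - [0,0,0.0025]
    - [0,0,-0.02]
    - [0,0,-0.06]
    - [0,0,-0.1]
    - [0,0.02,-0.14]
  turn: [0,0,0,0,0,0,0,0,0,0]

```text
time_s: 8.07
tcp_pos: [0.4602, 0.0777, 0.1646]
eef_rot: [-180.0, -0.1, -178.4]
contact_force: [0.8, 0.3, -0.5]
gripper_width: 0.0308
```

```bash
python3 - <<'E'
from h import *
s=r.get_state(); c=calibration("wrist")
print(s["tcp_pos"],s["eef_rot"],s["gripper_width"],s["contact_force"],s["moment"])
p,d=capture("wrist"); cv2.imwrite("pics/w9.png",p); np.save("pics/w9.npy",d); np.save("pics/w9c.npy",c,allow_pickle=True)
E
```

```text
[0.46015046 0.07767498 0.16464589] [-1.79962150e+02 -5.18626171e-02 -1.78436220e+02] 0.03077013917389995 [ 0.83203235  0.28313247 -0.50984082] [ 0.11967444 -0.25732896 -0.03736279]
```

View pics/w9.png

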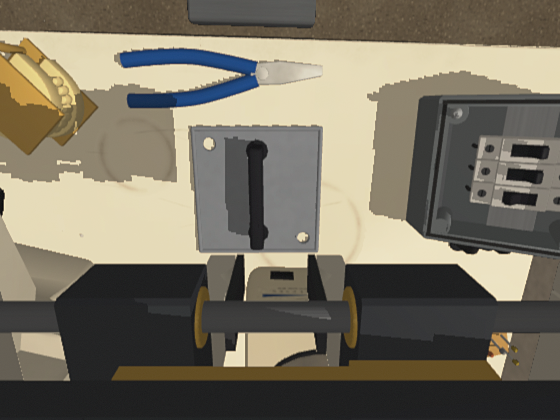

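Call:
servo_tool:
  grip: [1,1,1,1,1,1]
  translation:
    - [0.005,0.03,-0.02]
    - [0.01,0.065,-0.035]
    - [0.015,0.1,-0.045]
    - [0.017,0.125,-0.045]
    - [0.017,0.125,-0.045]
    - [0.017,0.125,-0.045]
  turn: [0,0,0,0,0,0]
  newtons: 15

```text
time_s: 8.62
tcp_pos: [0.4399, 0.2049, 0.2077]
eef_rot: [180.0, -0.0, -178.2]
contact_force: [-0.2, -0.2, 0.3]
gripper_width: 0.0013
```

```bash
python3 - <<'E'
from h import *
s=r.get_state(); c=calibration("wrist")
print(s["tcp_pos"],s["eef_rot"],s["gripper_width"],s["contact_force"],s["moment"])
p,d=capture("wrist"); cv2.imwrite("pics/w10.png",p); np.save("pics/w10.npy",d); np.save("pics/w10c.npy",c,allow_pickle=True)
cv2.imwrite("pics/w10c.png",cv2.resize(p[80:280,230:430],None,fx=3,fy=3,interpolation=cv2.INTER_CUBIC))
E
```

```text
[0.43994812 0.2049044  0.20771985] [ 1.79991000e+02 -7.15834887e-03 -1.78214733e+02] 0.001307128510330762 [-0.17232498 -0.23489088  0.31585619] [-0.00412142  0.00222207 -0.04119871]
```

View pics/w10c.png

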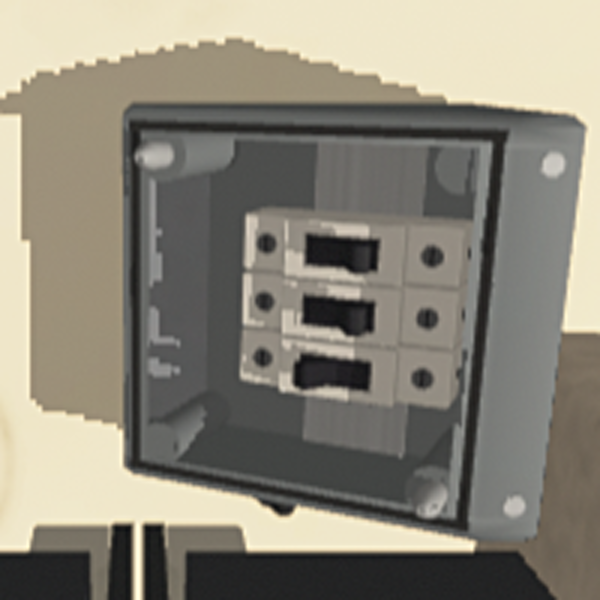

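```bash
cat >> h.py <<'E'
S=np.array([.4286,.2497,.070]);_y=np.radians(1.75);_t=np.radians(28)
EX=np.array([-np.sin(_y)*np.cos(_t),np.cos(_y)*np.cos(_t),np.sin(_t)]);EY=np.array([-np.cos(_y),-np.sin(_y),0]);EZ=np.cross(EX,EY)
def seat(x,y,z): return S+(x*EX+y*EY+z*EZ)/1000
E
python3 - <<'E'
from h import *
p=cv2.imread("pics/w10.png");d=np.load("pics/w10.npy");c=np.load("pics/w10c.npy",allow_pickle=True).item()
f=4;o=np.array([230,80])
q=cv2.resize(p[80:230,230:420],None,fx=f,fy=f,interpolation=cv2.INTER_CUBIC)
def dot(pt,col):
    u=np.array(proj(pt,c)); cv2.circle(q,tuple(int(v) for v in ((u-o+.5)*f)),3,col,-1); return u.round(1)
for y in(-18,0,18):
    print(y,dot(seat(-1,y,-6),(0,0,255)),dot(seat(17,y,-6),(0,255,0)))
for a in((43,-45),(-43,45)): print(dot(seat(*a,14),(255,0,255)),dot(seat(*a,0),(255,255,0)))
for a in((47,50),(47,-50),(-47,50),(-47,-50)): dot(seat(*a,0),(0,255,255))
cv2.imwrite("pics/ov.png",q)
W=cloud(d,c)
R=np.c_[EX,EY,EZ]
sc=(W-S)@R*1000
# rim plane height check, and lever tops
m=(abs(sc[...,0])<60)&(abs(sc[...,1])<60)
rim=m&((abs(sc[...,1])>52)|(sc[...,0]<-50))&(abs(sc[...,2])<4); print("rim z",np.median(sc[rim][:,2]))
for y in(-18,0,18):
    k=(abs(sc[...,1]-y)<3.5)&(sc[...,2]>-12)&(sc[...,0]>-20)&(sc[...,0]<35)&(sc[...,2]<0)
    print(y,k.sum(),sc[k][:,[0,2]].mean(0) if k.any() else None)
for a in((43,-45),(-43,45)):
    k=(np.hypot(sc[...,0]-a[0],sc[...,1]-a[1])<9)&(sc[...,2]>10)&(sc[...,2]<18); print(k.sum(),sc[k].mean(0))
E
```

```text
-18 [329.1 205.4] [348.9 208.1]
0 [330.1 185.6] [350.2 187.9]
18 [331.  165.1] [351.6 166.8]
[371.1 250.9] [375.1 244.9]
[276.9 132.8] [284.3 131.6]
rim z -0.1542260340027888
-18 79 [ 2.42653524 -7.04707879]
0 74 [13.59857263 -6.61483031]
18 76 [14.06571723 -6.514135  ]
54 [ 42.41388831 -42.93210399  12.09325391]
46 [-42.97703217  46.08776244  12.17342275]
```

View pics/ov.png

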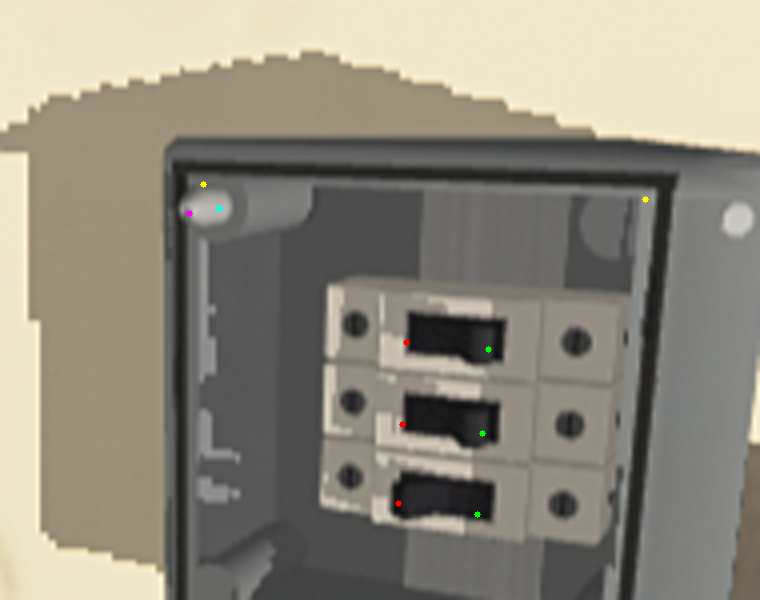

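```bash
sed -i 's/\[.4286,.2497,.070\]/[.4276,.2497,.070]/' h.py; python3 - <<'E'
from h import *
p=cv2.imread("pics/w10.png");d=np.load("pics/w10.npy");c=np.load("pics/w10c.npy",allow_pickle=True).item()
W=cloud(d,c)
tcp=np.array([.43995,.2049,.2077])
for v in (257,261,268,300):
    print(v,[(u,)+tuple(int(round(x*1000)) for x in W[v,u]-tcp) for u in list(range(234,282,4))+list(range(282,330,4))])
for a in [(-1,-19.5,-6),(17,-19.5,-6)]: print(seat(*a))
E
```

```text
257 [(234, 90, -45, -209), (238, 89, -40, -208), (242, -11, -17, 7), (246, -11, -15, 7), (250, -11, -13, 7), (254, -11, -11, 8), (258, -11, -9, 8), (262, -11, -7, 7), (266, -11, -5, 7), (270, -9, -4, 3), (274, -10, -2, 4), (278, -9, 0, 3), (282, -9, 2, 2), (286, -11, 4, 7), (290, -11, 6, 7), (294, -11, 8, 6), (298, -11, 9, 7), (302, -11, 11, 6), (306, -11, 13, 6), (310, -12, 15, 7), (314, 86, 46, -208), (318, 87, 50, -209), (322, 86, 55, -207), (326, 86, 59, -208)]
261 [(234, 94, -45, -208), (238, 94, -40, -209), (242, -11, -16, 12), (246, -80, -3, 157), (250, -10, -13, 10), (254, -11, -11, 11), (258, -11, -9, 12), (262, -11, -7, 11), (266, -10, -5, 10), (270, -80, -3, 157), (274, -10, -2, 8), (278, -10, 0, 8), (282, -10, 2, 8), (286, -11, 4, 11), (290, -11, 6, 11), (294, -11, 7, 11), (298, -11, 9, 11), (302, -11, 11, 11), (306, -11, 13, 11), (310, -11, 15, 11), (314, 92, 46, -209), (318, 91, 51, -208), (322, 92, 55, -209), (326, 91, 60, -209)]
268 [(234, -38, -13, 72), (238, -38, -12, 73), (242, -38, -11, 73), (246, -39, -10, 74), (250, -38, -9, 73), (254, -38, -8, 73), (258, -38, -
[... 180 characters left out ...]
, (298, -38, 4, 72), (302, -38, 5, 72), (306, -39, 6, 73), (310, -39, 7, 73), (314, -38, 8, 73), (318, -39, 9, 73), (322, -39, 10, 73), (326, -38, 11, 72)]
300 [(234, -38, -11, 88), (238, -38, -10, 88), (242, -38, -9, 88), (246, -38, -8, 88), (250, -38, -8, 88), (254, -38, -7, 88), (258, -34, -6, 82), (262, -31, -5, 78), (266, -31, -4, 77), (270, -31, -3, 77), (274, -31, -2, 78), (278, -31, -1, 77), (282, -31, 0, 77), (286, -31, 1, 76), (290, -34, 2, 82), (294, -36, 2, 85), (298, -38, 3, 88), (302, -38, 4, 88), (306, -38, 5, 87), (310, -37, 6, 87), (314, -38, 7, 87), (318, -38, 8, 88), (322, -39, 8, 89), (326, -39, 9, 89)]
[0.44703185 0.25222848 0.06423284]
[0.4465465  0.26811412 0.07268333]
```

Call:
servo_tool:
  grip: [1,1,1,1,1,1,1,1,1]
  translation:
    - [-0.004,0.011,0.03]
    - [-0.0075,0.022,0.06]
    - [-0.0075,0.022,0.088]
    - [-0.0075,0.022,0.105]
    - [-0.0075,0.022,0.12]
    - [-0.0075,0.022,0.135]
    - [-0.0075,0.022,0.145]
    - [-0.0075,0.022,0.15]
    - [-0.0075,0.022,0.15]
  turn: [0,0,0,0,0,0,0,0,0]

```text
time_s: 9.42
tcp_pos: [0.4469, 0.2248, 0.0569]
eef_rot: [-179.9, -0.1, -178.4]
contact_force: [-0.1, 0.2, 0.4]
gripper_width: 0.0007
```

```bash
python3 - <<'E'
from h import *
s=r.get_state(); c=calibration("wrist")
print(s["tcp_pos"],s["eef_rot"],s["gripper_width"],s["contact_force"],s["moment"])
p,d=capture("wrist"); cv2.imwrite("pics/w11.png",cv2.resize(p[130:330,200:460],None,fx=3,fy=3)); np.save("pics/w11.npy",d)
E
```

```text
[0.44688158 0.22481662 0.05685802] [-1.79910997e+02 -8.59545022e-02 -1.78403642e+02] 0.0006939338011733999 [-0.13908508  0.21410612  0.36199961] [ 0.0370053   0.01187943 -0.03141437]
```

View pics/w11.png

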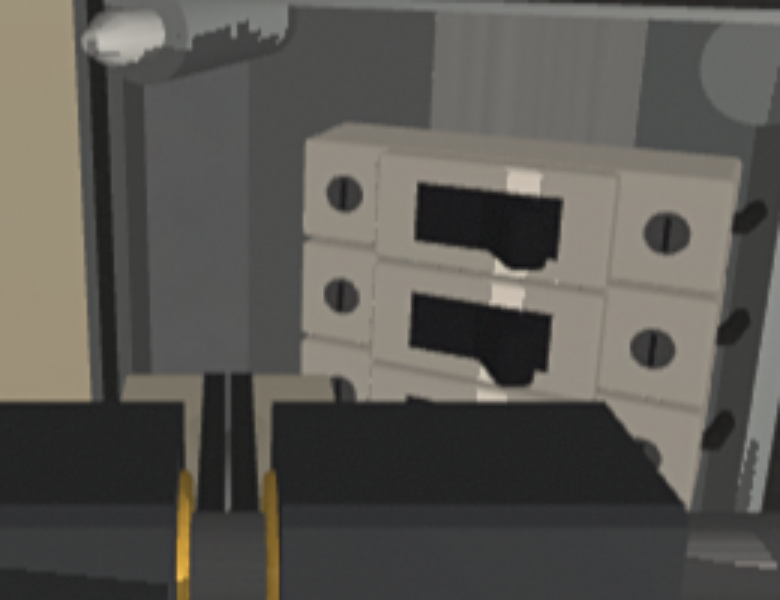

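Call:
servo_tool:
  grip: [1,1,1,1,1,1,1]
  translation:
    - [0,0.003,0]
    - [0,0.006,-0.002]
    - [0,0.009,-0.0035]
    - [0,0.012,-0.005]
    - [0,0.015,-0.0065]
    - [0,0.018,-0.008]
    - [0,0.018,-0.008]
  turn: [0,0,0,0,0,0,0]

```text
time_s: 10.05
tcp_pos: [0.4469, 0.2416, 0.0672]
eef_rot: [-179.7, -0.0, -178.3]
contact_force: [3.6, -14.3, 12.8]
gripper_width: 0.0004
```

Call:
servo_tool:
  grip: [1,1,1,1]
  translation:
    - [0,0.002,-0.001]
    - [0,0.004,-0.002]
    - [0,0.005,-0.0025]
    - [0,0.005,-0.0025]
  turn: [0,0,0,0]

```text
time_s: 10.38
tcp_pos: [0.4455, 0.2418, 0.068]
eef_rot: [-179.5, -0.3, -178.7]
contact_force: [14.4, -32.9, 5.2]
gripper_width: 0.0001
```

```bash
python3 - <<'E'
from h import *
s=r.get_state(); c=calibration("wrist")
print(s["tcp_pos"],s["eef_rot"],s["gripper_width"],s["contact_force"],s["moment"])
p,d=capture("wrist"); cv2.imwrite("pics/w12.png",cv2.resize(p[130:330,200:460],None,fx=3,fy=3)); np.save("pics/w12.npy",d)
E
```

```text
[0.44554907 0.24181157 0.06798215] [-179.46170476   -0.25086153 -178.67761065] 0.00011956386178733501 [ 14.41150282 -32.89384465   5.18318507] [-9.40531686 -4.45185047 -1.80051979]
```

View pics/w12.png

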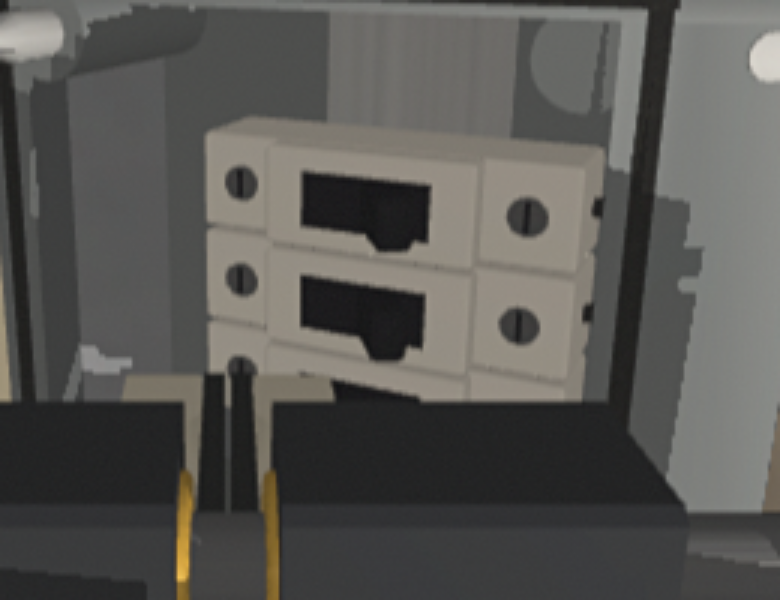

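Call:
servo_tool:
  grip: [1,1,1,1]
  translation:
    - [0,-0.006,0]
    - [0,-0.012,0.001]
    - [0,-0.016,0.002]
    - [0,-0.016,0.002]
  turn: [0,0,0,0]

```text
time_s: 10.77
tcp_pos: [0.4468, 0.2328, 0.0664]
eef_rot: [180.0, 0.0, -178.4]
contact_force: [-0.8, -0.3, -0.0]
gripper_width: 0.0004
```

```bash
python3 - <<'E'
from h import *
s=r.get_state(); c=calibration("wrist")
print(s["tcp_pos"],s["eef_rot"],s["gripper_width"],s["contact_force"],s["moment"],s["joint_torque"])
p,d=capture("wrist"); cv2.imwrite("pics/w13.png",p); np.save("pics/w13.npy",d)
p,d=capture("top"); cv2.imwrite("pics/t13.png",cv2.resize(p[130:270,100:300],None,fx=4,fy=4))
E
```

```text
[0.44683205 0.23280002 0.06638702] [ 1.79972620e+02  2.01938887e-03 -1.78355641e+02] 0.00036789038628424976 [-0.80140273 -0.2522765  -0.04186687] [0.00783578 0.01355228 0.08275937] [-4.19103066e-01 -4.18050849e+01  2.13099253e+01  5.08972809e+00
 -4.56217866e-03  1.14112543e-01]
```

View pics/w13.png

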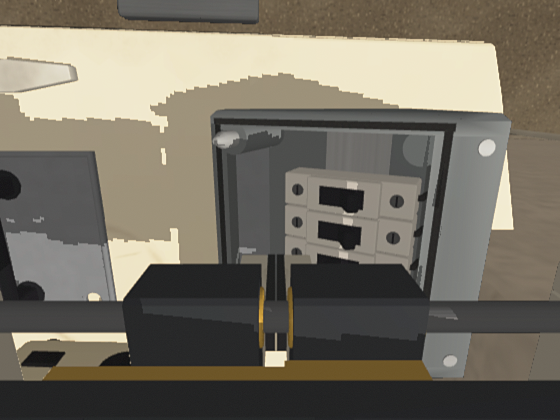

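View pics/t13.png

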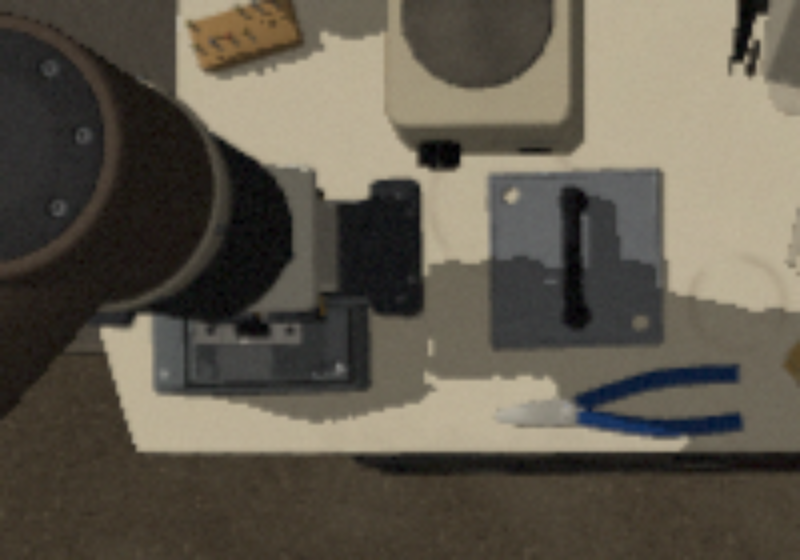

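Call:
servo_tool:
  grip: [1,1,1,1,1]
  translation:
    - [0,-0.005,-0.02]
    - [0,-0.01,-0.05]
    - [0,-0.02,-0.085]
    - [0,-0.02,-0.11]
    - [0,-0.02,-0.11]
  turn: [0,0,0,0,0]

```text
time_s: 11.28
tcp_pos: [0.45, 0.2152, 0.1821]
eef_rot: [179.7, 0.4, -178.3]
contact_force: [0.4, 1.0, -0.2]
gripper_width: 0.0002
```

```bash
cat > lev.py <<'E'
from h import *
import sys
n=sys.argv[1]
s=r.get_state(); c=calibration("wrist")
print(s["time_s"],s["tcp_pos"],s["eef_rot"][2],s["gripper_width"],s["contact_force"])
p,d=capture("wrist"); cv2.imwrite(f"pics/{n}.png",p); np.save(f"pics/{n}.npy",d)
W=cloud(d,c); sc=(W-S)@np.c_[EX,EY,EZ]*1000
g=cv2.cvtColor(p,cv2.COLOR_BGR2GRAY)
for y in(-18,0,18):
    k=(abs(sc[...,1]-y)<3.5)&(sc[...,2]>-12)&(sc[...,0]>-20)&(sc[...,0]<35)&(sc[...,2]<0)&(g<60)
    print(y,k.sum(),sc[k][:,[0,2]].mean(0),sc[k][:,0].min(),sc[k][:,0].max())
u=[proj(seat(8,y,-10),c) for y in(-18,18)]; print(u)
cu,cv=map(int,np.mean(u,0)); cv2.imwrite(f"pics/{n}c.png",cv2.resize(p[max(cv-60,0):cv+60,max(cu-70,0):cu+70],None,fx=5,fy=5,interpolation=cv2.INTER_CUBIC))
E
python3 lev.py w14
```

```text
11.2833 [0.45004338 0.21520268 0.18211214] -178.26793550422704 0.00015623496332981657 [ 0.43418265  0.98751454 -0.16567509]
-18 99 [ 6.25532798 -5.42717301] 1.8701142687597592 9.068731773790766
0 89 [13.86920388 -6.15046487] 8.428692311981104 17.63152248996088
18 98 [14.14716027 -6.45983358] 8.22299170326654 17.93859023227207
[(np.float64(333.5990536927465), np.float64(199.80901399789857)), (np.float64(335.87604500806043), np.float64(155.16003650201833))]
```

View pics/w14c.png

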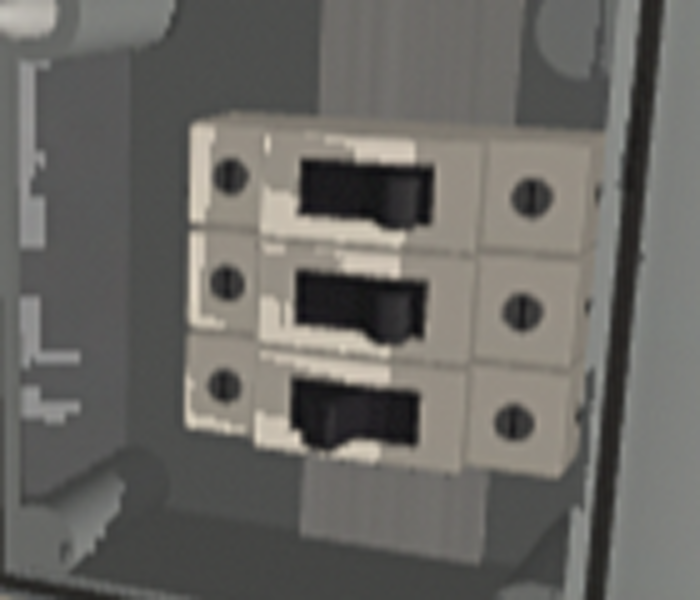

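Call:
servo_tool:
  grip: [1,1,1,1]
  translation:
    - [0,0.007,0.03]
    - [0,0.0135,0.06]
    - [0,0.0135,0.07]
    - [0,0.0135,0.07]
  turn: [0,0,0,0]

```text
time_s: 11.67
tcp_pos: [0.4454, 0.2252, 0.1034]
eef_rot: [-179.7, -0.3, -178.3]
contact_force: [0.7, -0.7, -0.4]
gripper_width: 0.0006
```

Call:
servo_tool:
  grip: [1,1,1,1,1,1]
  translation:
    - [-0.0015,0.001,0.015]
    - [-0.0015,0.001,0.03]
    - [-0.0015,0.001,0.04]
    - [-0.0015,0.001,0.048]
    - [-0.0015,0.001,0.048]
    - [-0.0015,0.001,0.048]
  turn: [0,0,0,0,0,0]

```text
time_s: 12.17
tcp_pos: [0.4488, 0.2275, 0.0586]
eef_rot: [-180.0, -0.0, -178.3]
contact_force: [-0.3, -0.1, -0.0]
gripper_width: 0.0006
```

Call:
servo_tool:
  grip: [1,1,1,1,1,1,1]
  translation:
    - [0,0,0.004]
    - [0,0.003,0.003]
    - [0,0.006,0.0015]
    - [0,0.009,0]
    - [0,0.012,-0.0015]
    - [0,0.014,-0.0025]
    - [0,0.014,-0.0025]
  turn: [0,0,0,0,0,0,0]

```text
time_s: 12.75
tcp_pos: [0.4484, 0.2414, 0.0613]
eef_rot: [-180.0, 0.0, -178.3]
contact_force: [0.5, -3.4, 3.4]
gripper_width: 0.0003
```

```bash
python3 -c "
from h import *
s=r.get_state();print(s['tcp_pos'],s['contact_force'],s['moment'])"
```

```text
[0.44837304 0.24136237 0.06134329] [ 0.53068145 -3.35236872  3.37690795] [-1.35311723 -0.32315133 -0.00653596]
```

Call:
servo_tool:
  grip: [0.9,0.8,0.7,0.65,0.6,0.55,0.55,0.55]
  translation:
    - [0,-0.001,0]
    - [0,-0.002,-0.001]
    - [0,-0.002,-0.002]
    - [0,-0.002,-0.003]
    - [0,-0.002,-0.003]
    - [0,-0.002,-0.003]
    - [0,-0.002,-0.003]
    - [0,-0.002,-0.003]
  turn: [0,0,0,0,0,0,0,0]
  newtons: 15

```text
time_s: 13.42
tcp_pos: [0.4482, 0.2392, 0.064]
eef_rot: [-180.0, -0.0, -178.3]
contact_force: [-0.2, -5.1, 4.2]
gripper_width: 0.0193
```

```bash
python3 -c "
from h import *
s=r.get_state();print(s['tcp_pos'],s['contact_force'],s['moment'],s['gripper_width'])
p,d=capture('wrist'); cv2.imwrite('pics/w15.png',p)
W=cloud(np.load('pics/w1.npy'),np.load('pics/w1c.npy',allow_pickle=True).item())
for v in range(60,260,20): print(v,[tuple(int(round(x*1000)) for x in W[v,u]) for u in range(390,560,20)])
"
```

```text
[0.44824453 0.23918018 0.0639926 ] [-0.1509784  -5.12482477  4.19429112] [-1.88771498 -0.0719819  -0.00866061] 0.019284841152836598
60 [(226, 593, -883), (227, 659, -880), (226, 728, -885), (226, 796, -884), (225, 864, -886), (225, 931, -885), (226, 992, -875), (225, 1063, -881), (225, 1130, -881)]
80 [(338, 331, -2), (339, 352, 0), (289, 736, -884), (289, 803, -879), (289, 873, -883), (289, 940, -880), (289, 1007, -879), (288, 1078, -883), (288, 1148, -885)]
100 [(359, 333, -2), (359, 354, 0), (355, 744, -881), (354, 813, -881), (354, 882, -879), (354, 952, -881), (354, 1025, -887), (354, 1093, -884), (354, 1161, -883)]
120 [(376, 305, 95), (380, 357, 0), (422, 752, -880), (422, 823, -881), (421, 893, -880), (421, 966, -884), (421, 1037, -884), (421, 1107, -883), (421, 1175, -880)]
140 [(392, 307, 94), (361, 208, 403), (451, 591, -485), (451, 640, -484), (451, 690, -485), (451, 739, -483), (451, 789, -485), (450, 839, -485), (450, 889, -486)]
160 [(409, 308, 96), (425, 362, -1), (424, 385, 1), (450, 490, -165), (450, 522, -165), (450, 554, -165), (450, 587, -166), (451, 622, -170), (451, 654, -169)]
180 [(427, 310, 96), (450, 368, -8), (450, 392, -10), (450, 416, -10), (450, 442, -13), (450, 466, -13), (450, 490, -13), (451, 515, -15), (451, 539, -15)]
200 [(445, 311, 97), (455, 343, 63), (450, 355, 80), (450, 374, 80), (449, 392, 81), (450, 412, 80), (449, 430, 81), (449, 449, 81), (450, 469, 79)]
220 [(465, 314, 95), (471, 340, 76), (459, 342, 114), (451, 348, 135), (449, 361, 141), (449, 376, 142), (449, 392, 142), (449, 408, 141), (449, 423, 141)]
240 [(516, 343, 17), (490, 339, 83), (475, 342, 119), (463, 344, 148), (454, 345, 172), (449, 352, 183), (448, 363, 186), (449, 378, 184), (448, 391, 185)]
```

View pics/w15.png

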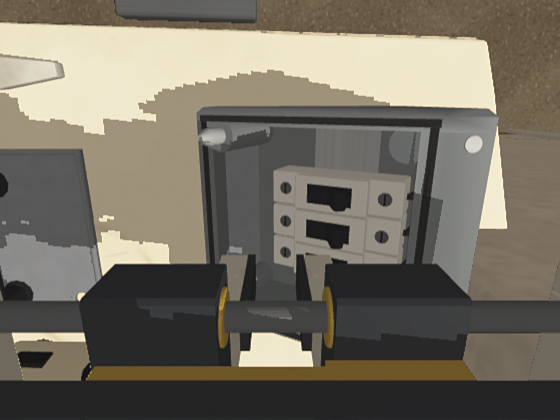

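Call:
servo_tool:
  grip: [0.52,0.48,0.44,0.4,0.36,0.32,0.32,0.32]
  translation:
    - [0,0,0]
    - [0,0,0]
    - [0,0,0]
    - [0,0,0]
    - [0,0,0]
    - [0,0,0]
    - [0,0,0]
    - [0,0,0]
  turn: [0,0,0,0,0,0,0,0]

```text
time_s: 14.13
tcp_pos: [0.448, 0.2347, 0.064]
eef_rot: [-179.6, -0.1, -178.4]
contact_force: [8.3, -24.4, 11.9]
gripper_width: 0.0297
```

Call:
servo_tool:
  grip: [0.7,0.9,1,1,1,1,1,1]
  translation:
    - [0,-0.004,0]
    - [0,-0.008,0]
    - [0,-0.01,-0.01]
    - [0,-0.015,-0.04]
    - [0,-0.02,-0.075]
    - [0,-0.02,-0.11]
    - [0,-0.02,-0.12]
    - [0,-0.02,-0.12]
  turn: [0,0,0,0,0,0,0,0]

```text
time_s: 14.8
tcp_pos: [0.4506, 0.2217, 0.1884]
eef_rot: [179.7, 0.4, -178.3]
contact_force: [0.7, 0.8, -0.7]
gripper_width: 0.0007
```

```bash
python3 lev.py w16
```

```text
14.8 [0.45064467 0.22168752 0.18837563] -178.29706375800043 0.0007388975572134175 [ 0.6950209   0.81236429 -0.71923718]
-18 83 [14.1658771  -6.63992626] 7.671507525468364 18.031320603591993
0 80 [13.81185465 -6.2346403 ] 7.75262902364506 17.41741697899071
18 91 [14.36016101 -6.32081855] 8.991016159233503 18.03723623753658
[(np.float64(324.5095225623454), np.float64(196.9703185417477)), (np.float64(326.3526405845855), np.float64(153.11934884500297))]
```

View pics/w16c.png

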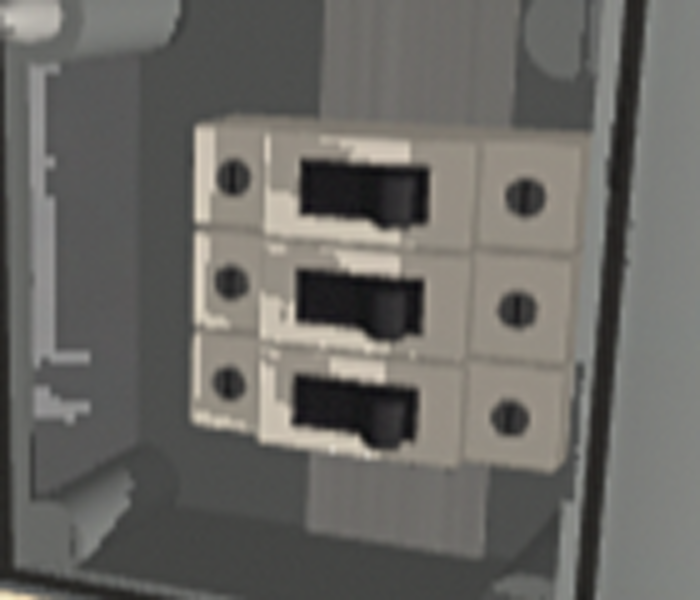

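```bash
python3 - <<'E'
from h import *
d=np.load("pics/w9.npy");c=np.load("pics/w9c.npy",allow_pickle=True).item()
W=cloud(d,c)
P=W[115:256,180:330].reshape(-1,3)
Q=P[(P[:,2]>.002)&(P[:,2]<.012)]
print("plate",np.round(cv2.minAreaRect(np.float32(Q[:,:2]*1000))[0],1),cv2.minAreaRect(np.float32(Q[:,:2]*1000)))
B=P[(P[:,2]>.03)&(P[:,2]<.042)]
print("bar",cv2.minAreaRect(np.float32(B[:,:2]*1000)),B.mean(0),cv2.fitLine(np.float32(B[:,:2]),2,0,.01,.01).ravel())
s=r.get_state();print(s["tcp_pos"],s["eef_rot"])
E
```

```text
plate [460.9  60. ] ((460.8702392578125, 60.02784729003906), (119.98748016357422, 117.08578491210938), 1.577372670173645)
bar ((460.50653076171875, 60.071510314941406), (89.30979919433594, 12.035306930541992), 1.6483142375946045) [0.45800912 0.06020769 0.03461228] [0.9995875  0.02872067 0.45800912 0.06020769]
[0.44964222 0.22094549 0.18613942] [ 179.7682116     0.19515279 -178.32070883]
```

Call:
servo_tool:
  grip: [0.27,0.27,0.27,0.27,0.27,0.27,0.27,0.27,0.27]
  translation:
    - [-0.001,-0.035,0]
    - [-0.002,-0.07,0]
    - [-0.004,-0.105,0.02]
    - [-0.005,-0.14,0.05]
    - [-0.0065,-0.161,0.08]
    - [-0.0065,-0.161,0.1]
    - [-0.0065,-0.161,0.11]
    - [-0.0065,-0.161,0.11]
    - [-0.0065,-0.161,0.11]
  turn: [0,0,0,0,0,0,0,0,0]
  newtons: 15

```text
time_s: 15.6
tcp_pos: [0.4595, 0.0586, 0.073]
eef_rot: [-179.9, -0.1, -178.3]
contact_force: [0.5, 0.5, -0.4]
gripper_width: 0.0321
```

```bash
python3 - <<'E'
from h import *
s=r.get_state(); c=calibration("wrist")
print(s["tcp_pos"],s["eef_rot"],s["gripper_width"],s["contact_force"],s["moment"])
p,d=capture("wrist"); cv2.imwrite("pics/w17.png",p)
E
```

```text
[0.45946742 0.0585615  0.07302922] [-1.79934933e+02 -1.23046749e-01 -1.78341810e+02] 0.03213358523878488 [ 0.47162501  0.54164259 -0.39962069] [ 0.01125858 -0.1368208   0.03212197]
```

View pics/w17.png

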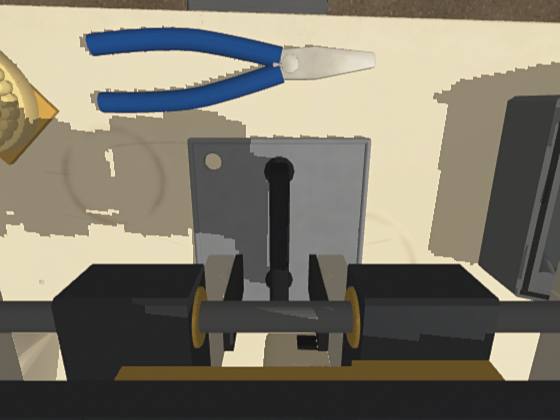

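Call:
servo_tool:
  grip: [0.27,0.27,0.27,0.27,1,1,1,1,1]
  translation:
    - [-0.001,0.0015,0.02]
    - [-0.001,0.0015,0.04]
    - [-0.001,0.0015,0.05]
    - [-0.001,0.0015,0.051]
    - [-0.001,0.0015,0.051]
    - [-0.001,0.0015,0.051]
    - [-0.001,0.0015,0.051]
    - [-0.001,0.0015,0.051]
    - [-0.001,0.0015,0.051]
  turn: [0,0,0,0,0,0,0,0,0]
  newtons: 15

```text
time_s: 16.4
tcp_pos: [0.4617, 0.0608, 0.0238]
eef_rot: [179.9, 0.1, -178.3]
contact_force: [-2.1, 0.9, 8.1]
gripper_width: 0.0123
```

```bash
python3 - <<'E'
from h import *
s=r.get_state(); c=calibration("wrist")
print(s["tcp_pos"],s["eef_rot"],s["gripper_width"],s["contact_force"],s["moment"])
import math
# path: pivot plan
for th,P in [(0,(32.4,103)),(0,(32.4,98)),(5,(33,96)),(10,(34,95)),(15,(35.5,94)),(20,(36.5,93)),(24,(37.3,92)),(28,(38,90.2))]:
    t=math.radians(th); R=np.array([[math.cos(t),-math.sin(t)],[math.sin(t),math.cos(t)]])
    B=np.array(P)-R@[43,-28]; E=B+R@[58,-28]; F=B+R@[-58,-28]
    print(th,"B",B.round(1),"up edge",E.round(1),"rim z there",round(min(70+.532*E[0],97),1),"low edge",F.round(1),round(70+.532*F[0],1))
print(S,seat(0,0,28))
E
```

```text
[0.4616873  0.06077393 0.02383983] [ 1.79945870e+02  1.02493971e-01 -1.78331337e+02] 0.012321749146061383 [-2.06164172  0.8654436   8.14924728] [ 0.58167199  0.69905476 -0.0052595 ]
0 B [-10.6 131. ] up edge [ 47.4 103. ] rim z there 95.2 low edge [-68.6 103. ] 33.5
0 B [-10.6 126. ] up edge [47.4 98. ] rim z there 95.2 low edge [-68.6  98. ] 33.5
5 B [-12.3 120.1] up edge [47.9 97.3] rim z there 95.5 low edge [-67.6  87.2] 34.0
10 B [-13.2 115.1] up edge [48.8 97.6] rim z there 95.9 low edge [-65.5  77.5] 35.2
15 B [-13.3 109.9] up edge [50.  97.9] rim z there 96.6 low edge [-62.1  67.9] 37.0
20 B [-13.5 104.6] up edge [50.6 98.1] rim z there 96.9 low edge [-58.4  58.5] 38.9
24 B [-13.4 100.1] up edge [51.  98.1] rim z there 97 low edge [-55.   50.9] 40.8
28 B [-13.1  94.7] up edge [51.2 97.2] rim z there 97 low edge [-51.2  42.8] 42.8
[0.4276 0.2497 0.07  ] [0.42800143 0.23656093 0.09472253]
```

Call:
servo_tool:
  grip: [0.6,0.6,0.6,0.6,0.6,1,1,1,1]
  translation:
    - [0,0,0]
    - [0,0,0.002]
    - [0,0,0.003]
    - [0,0,0.003]
    - [0,0,0.003]
    - [0,0,0.003]
    - [0,0,0.003]
    - [0,0,0.003]
    - [0,0,0.003]
  turn: [0,0,0,0,0,0,0,0,0]
  newtons: 15

```text
time_s: 17.15
tcp_pos: [0.4609, 0.0602, 0.0197]
eef_rot: [-180.0, -0.0, -178.4]
contact_force: [0.2, -0.5, -1.5]
gripper_width: 0.0123
```

```bash
python3 - <<'E'
from h import *
s=r.get_state(); c=calibration("wrist")
print(s["tcp_pos"],s["eef_rot"],s["gripper_width"],s["contact_force"],s["moment"])
E
```

```text
[0.46092684 0.06023555 0.01974564] [-1.79996420e+02 -8.94177949e-03 -1.78351907e+02] 0.01234317285344414 [ 0.19348555 -0.49874447 -1.49904628] [-0.0132189  -0.09574478  0.00447826]
```

Call:
servo_tool:
  grip: [1,1,1,1,1,1,1,1,1,1]
  translation:
    - [0,0,-0.03]
    - [0,0.003,-0.065]
    - [0.004,0.02,-0.1]
    - [0.009,0.055,-0.12]
    - [0.015,0.09,-0.125]
    - [0.02,0.125,-0.125]
    - [0.025,0.155,-0.125]
    - [0.028,0.175,-0.125]
    - [0.028,0.18,-0.125]
    - [0.028,0.18,-0.125]
  turn: [0,0,0,0,0,0,0,0,0,0]

```text
time_s: 17.98
tcp_pos: [0.4273, 0.2404, 0.1445]
eef_rot: [-180.0, -0.0, -178.2]
contact_force: [-0.4, -0.2, -2.1]
gripper_width: 0.012
```

Call:
servo_tool:
  grip: [1,1,1]
  translation:
    - [0,0,0.005]
    - [0,0,0.008]
    - [0,0,0.008]
  turn: [0,0,0]

```text
time_s: 18.23
tcp_pos: [0.4274, 0.238, 0.1358]
eef_rot: [-179.9, -0.1, -178.4]
contact_force: [-0.0, -0.0, -1.8]
gripper_width: 0.0119
```

```bash
cat > st.py <<'E'
from h import *
import sys
n=sys.argv[1]
s=r.get_state(); c=calibration("wrist")
print(s["time_s"],s["tcp_pos"],s["eef_rot"],s["gripper_width"],s["contact_force"],s["moment"])
p,d=capture("wrist"); 
W=cloud(d,c)
print("row220",[tuple(int(round(x*1000)) for x in W[220,u]) for u in range(180,440,14)])
print("pin2 foot/top px",proj(seat(-43,45,0),c),proj(seat(-43,45,14),c))
cv2.imwrite(f"pics/{n}.png",p); np.save(f"pics/{n}.npy",d); np.save(f"pics/{n}c.npy",c,allow_pickle=True)
E
python3 st.py w18
```

```text
18.2333 [0.42740455 0.23804432 0.13576967] [-1.79936271e+02 -7.96379881e-02 -1.78422380e+02] 0.011911620826261942 [-0.02906974 -0.02857041 -1.80768561] [-0.01197677  0.0286568   0.04380509]
row220 [(408, 187, 119), (408, 194, 118), (407, 202, 118), (407, 209, 119), (407, 216, 119), (406, 224, 120), (395, 232, 151), (395, 238, 152), (406, 245, 120), (406, 253, 119), (406, 260, 119), (405, 267, 119), (405, 274, 120), (405, 282, 119), (404, 289, 120), (412, 304, 97), (412, 313, 96), (444, 363, -2), (443, 375, -1)]
pin2 foot/top px (np.float64(238.10867647011588), np.float64(156.0457547597578)) (np.float64(226.1570062678135), np.float64(158.85381347960143))
```

View pics/w18.png

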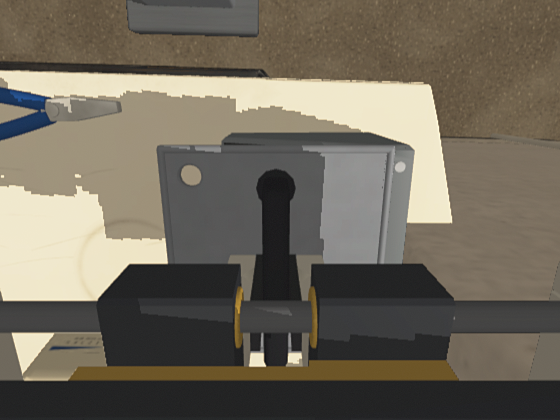

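```bash
python3 - <<'E'
from h import *
p=cv2.imread("pics/w18.png");c=np.load("pics/w18c.npy",allow_pickle=True).item()
g=p[160:192,174:208].astype(int); 
m=((g[...,2]-g[...,0])>12).astype(np.uint8)
print(m.sum()); ys,xs=np.nonzero(m); u,v=xs.mean()+174,ys.mean()+160
w=ray(u,v,c,.118);print(u,v,w, "implied centre x,y", w-(np.array([0,45,0])@np.array([[0,0,0],[-.9996,-.029,0],[0,0,0]])+(-43)*np.array([-.029,.9996,0]))/1000)
print("pin2",seat(-43,45,0),seat(-43,45,14),"pin1",seat(43,-45,0),seat(43,-45,14))
E
```

```text
345
190.56811594202898 174.74782608695654 [0.38364086 0.19338147 0.118     ] implied centre x,y [0.42737586 0.23766927 0.118     ]
pin2 [0.38378044 0.21037673 0.04981272] [0.38398115 0.20380719 0.06217399] pin1 [0.47141956 0.28902327 0.09018728] [0.47162028 0.28245374 0.10254854]
```

Call:
servo_tool:
  grip: [1,1,1,1,1,1]
  translation:
    - [-0.0005,0.001,0.004]
    - [-0.0005,0.001,0.008]
    - [-0.0005,0.001,0.012]
    - [-0.0005,0.001,0.016]
    - [-0.0005,0.001,0.0175]
    - [-0.0005,0.001,0.0175]
  turn: [0,0,0,0,0,0]

```text
time_s: 18.78
tcp_pos: [0.428, 0.2401, 0.1187]
eef_rot: [-180.0, -0.0, -178.4]
contact_force: [-0.1, 0.4, -2.2]
gripper_width: 0.0122
```

```bash
python3 st.py w19
```

```text
18.7833 [0.42803155 0.24012207 0.11872399] [-1.79955956e+02 -4.28925330e-02 -1.78352852e+02] 0.012192903496296419 [-0.05459634  0.36364461 -2.18483166] [-0.04434442 -0.03145822 -0.02347469]
row220 [(408, 189, 102), (408, 197, 102), (408, 204, 102), (407, 211, 103), (407, 218, 102), (407, 226, 103), (397, 234, 132), (396, 240, 134), (407, 247, 102), (406, 255, 103), (406, 262, 103), (406, 269, 103), (406, 277, 101), (406, 284, 102), (405, 291, 102), (407, 301, 95), (406, 308, 97), (438, 357, 0), (438, 369, -1)]
pin2 foot/top px (np.float64(232.1451141381676), np.float64(158.7226418653514)) (np.float64(218.95211698317786), np.float64(161.894934129515))
```

Call:
servo_tool:
  grip: [1,1,1,1,1,1,1,1]
  translation:
    - [0,0,0]
    - [0,-0.001,0.002]
    - [0,-0.0015,0.004]
    - [0,-0.002,0.006]
    - [0,-0.0025,0.008]
    - [0,-0.003,0.01]
    - [0,-0.0035,0.012]
    - [0,-0.0035,0.012]
  turn: [0,0,0,0,0,0,0,0]
  newtons: 3

```text
time_s: 19.5
tcp_pos: [0.4283, 0.2367, 0.1069]
eef_rot: [-180.0, -0.0, -178.4]
contact_force: [0.5, 0.1, -0.2]
gripper_width: 0.0142
```

```bash
python3 st.py w20
```

```text
19.5 [0.4283197  0.23666754 0.10693144] [-1.79980450e+02 -1.66994511e-02 -1.78359917e+02] 0.014224618998963741 [ 0.46717603  0.05047742 -0.19003317] [-0.19002049 -0.28085371 -0.01919207]
row220 [(410, 184, 85), (411, 191, 82), (410, 199, 84), (409, 207, 86), (409, 215, 87), (408, 222, 88), (397, 230, 121), (396, 236, 122), (406, 244, 92), (406, 251, 93), (405, 258, 94), (405, 265, 94), (404, 272, 97), (404, 279, 97), (403, 285, 98), (403, 292, 99), (404, 300, 95), (403, 307, 96), (434, 360, 0)]
pin2 foot/top px (np.float64(235.47859918236648), np.float64(161.40304489927925)) (np.float64(221.75218901300985), np.float64(164.91926327129787))
```

View pics/w20.png

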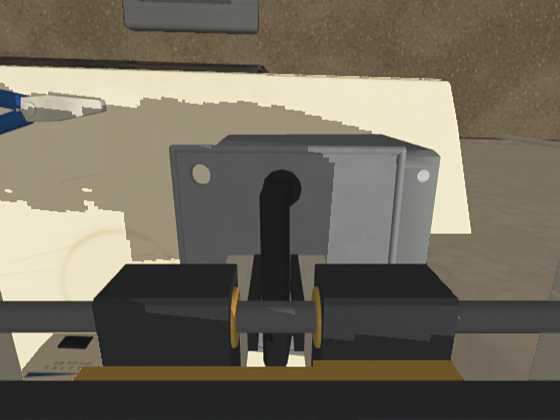

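Call:
servo_tool:
  grip: [1,1,1,1,1,1]
  translation:
    - [0,0,0.002]
    - [0,0,0.004]
    - [0,0,0.006]
    - [0,-0.0005,0.008]
    - [0,-0.0005,0.01]
    - [0,-0.0005,0.01]
  turn: [0,0,0,0,0,0]

```text
time_s: 20.05
tcp_pos: [0.4283, 0.2363, 0.0969]
eef_rot: [-180.0, -0.0, -178.4]
contact_force: [-1.0, -2.3, -0.9]
gripper_width: 0.0158
```

```bash
python3 st.py w21
```

```text
20.05 [0.42826247 0.23631774 0.09685695] [-1.79983626e+02 -2.24256013e-02 -1.78355858e+02] 0.01579689313869204 [-1.02042335 -2.28116833 -0.8802244 ] [-0.53955901  0.06971322  0.01978996]
row220 [(436, 163, -1), (413, 189, 66), (412, 198, 68), (411, 206, 72), (410, 214, 73), (408, 222, 77), (396, 230, 113), (396, 236, 114), (406, 244, 81), (405, 251, 85), (404, 257, 88), (403, 264, 89), (402, 270, 91), (401, 277, 93), (401, 283, 94), (400, 288, 98), (398, 294, 101), (400, 302, 96), (400, 309, 95)]
pin2 foot/top px (np.float64(234.17684519032414), np.float64(164.31952387759162)) (np.float64(219.69362416618986), np.float64(168.18467159918725))
```

View pics/w21.png

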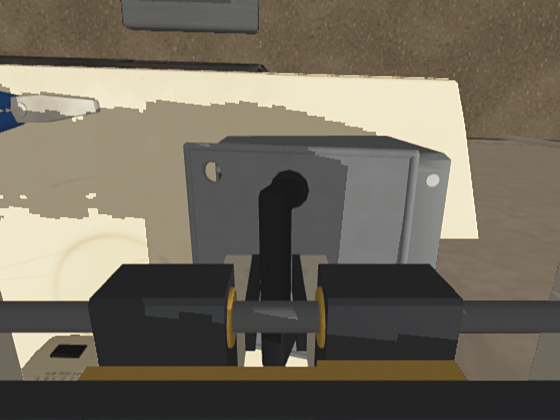

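Call:
servo_tool:
  grip: [1,1,1,1,1]
  translation:
    - [0,-0.0005,0.0015]
    - [0,-0.0005,0.003]
    - [0,-0.0005,0.0045]
    - [0,-0.0005,0.006]
    - [0,-0.0005,0.006]
  turn: [0,0,0,0,0]

```text
time_s: 20.52
tcp_pos: [0.4283, 0.2359, 0.091]
eef_rot: [-180.0, -0.0, -178.4]
contact_force: [-1.2, -1.3, 0.2]
gripper_width: 0.0164
```

```bash
python3 st.py w22; python3 -c "
import cv2;p=cv2.imread('pics/w22.png');cv2.imwrite('pics/w22c.png',cv2.resize(p[130:260,170:330],None,fx=4.5,fy=4.5,interpolation=cv2.INTER_CUBIC))"
```

```text
20.5167 [0.42834491 0.23585932 0.09101987] [-1.79989949e+02 -1.20148970e-02 -1.78353212e+02] 0.016415581481612825 [-1.20591069 -1.32175286  0.20717247] [-0.37257072 -0.03130712  0.01115613]
row220 [(434, 165, 0), (434, 175, 0), (413, 197, 60), (412, 205, 63), (411, 213, 66), (409, 221, 69), (396, 229, 106), (395, 235, 109), (406, 243, 77), (404, 250, 81), (404, 256, 83), (402, 263, 86), (402, 269, 88), (400, 275, 92), (400, 281, 93), (398, 286, 97), (398, 292, 98), (398, 299, 96), (398, 306, 96)]
pin2 foot/top px (np.float64(233.86869675850258), np.float64(165.8955105697272)) (np.float64(218.93657259710267), np.float64(169.97945392370008))
```

View pics/w22c.png

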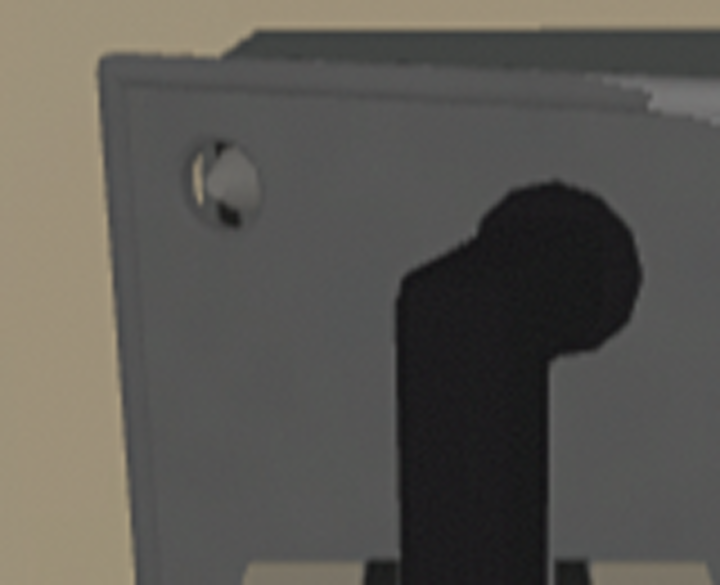

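Call:
servo_tool:
  grip: [1,1,1,1,1]
  translation:
    - [0,0,0.0015]
    - [0,0,0.003]
    - [0,0.0003,0.0045]
    - [0,0.0005,0.0055]
    - [0,0.0005,0.0055]
  turn: [0,0,0,0,0]

```text
time_s: 20.98
tcp_pos: [0.4283, 0.2363, 0.0855]
eef_rot: [-180.0, -0.0, -178.4]
contact_force: [-1.7, -2.0, -1.2]
gripper_width: 0.0173
```

```bash
python3 st.py w23; python3 -c "
import cv2;p=cv2.imread('pics/w23.png');cv2.imwrite('pics/w23c.png',cv2.resize(p[130:260,170:330],None,fx=4.5,fy=4.5,interpolation=cv2.INTER_CUBIC))"
```

```text
20.9833 [0.42825501 0.23625533 0.08551347] [-1.79977016e+02 -2.28182321e-02 -1.78354147e+02] 0.017252720735554297 [-1.67414162 -2.04152413 -1.15312526] [-0.67879791  0.0029824   0.01244591]
row220 [(433, 166, -1), (432, 176, 0), (414, 196, 51), (413, 205, 53), (412, 213, 57), (410, 221, 61), (396, 230, 102), (395, 236, 104), (398, 242, 94), (404, 250, 76), (403, 257, 79), (402, 263, 82), (400, 269, 87), (399, 274, 90), (398, 280, 91), (397, 286, 94), (396, 291, 97), (395, 295, 100), (396, 303, 97)]
pin2 foot/top px (np.float64(232.0950940931165), np.float64(167.86727115602784)) (np.float64(216.6155941702805), np.float64(172.18831832586613))
```

View pics/w23c.png

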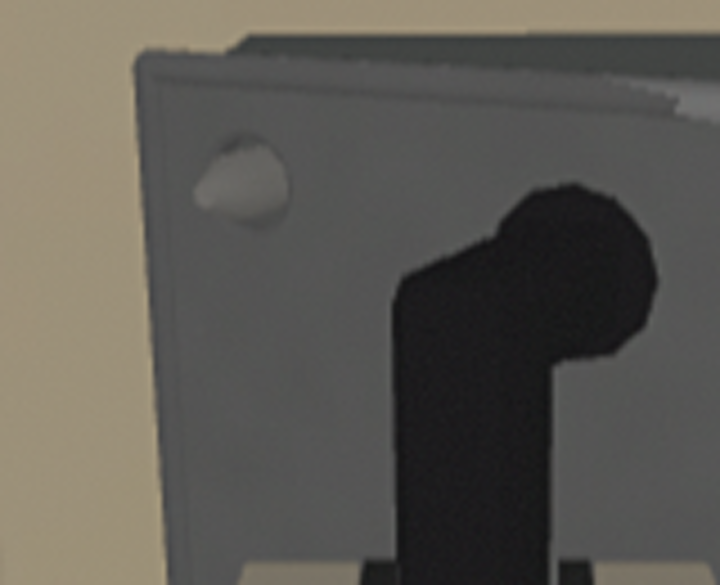

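Call:
servo_tool:
  grip: [0.45,0.45,0.45,0.45,0.45,0.45]
  translation:
    - [0,0,0]
    - [0,0,0]
    - [0,0,-0.001]
    - [0,0,-0.002]
    - [0,0,-0.002]
    - [0,0,-0.002]
  turn: [0,0,0,0,0,0]

```text
time_s: 21.53
tcp_pos: [0.4285, 0.2366, 0.088]
eef_rot: [180.0, 0.0, -178.3]
contact_force: [0.1, -0.3, -0.2]
gripper_width: 0.0241
```

```bash
python3 st.py w24; python3 -c "
import cv2;p=cv2.imread('pics/w24.png');cv2.imwrite('pics/w24c.png',cv2.resize(p[130:290,170:370],None,fx=4,fy=3.7,interpolation=cv2.INTER_CUBIC))"
```

```text
21.5333 [0.42853646 0.23663898 0.0880436 ] [ 1.79971679e+02  2.23899682e-02 -1.78345905e+02] 0.024107125283382408 [ 0.13786551 -0.29299747 -0.20599093] [-0.02750417  0.02716094 -0.00894164]
row220 [(434, 166, 0), (434, 176, -2), (417, 196, 47), (415, 204, 51), (413, 213, 55), (411, 221, 60), (398, 230, 101), (397, 236, 103), (407, 244, 72), (406, 251, 75), (404, 258, 78), (402, 264, 83), (401, 270, 86), (400, 276, 88), (399, 281, 92), (398, 287, 94), (397, 292, 98), (395, 296, 101), (397, 305, 96)]
pin2 foot/top px (np.float64(231.83556849872514), np.float64(166.47105847089932)) (np.float64(216.54984195144755), np.float64(170.66953143514465))
```

View pics/w24c.png

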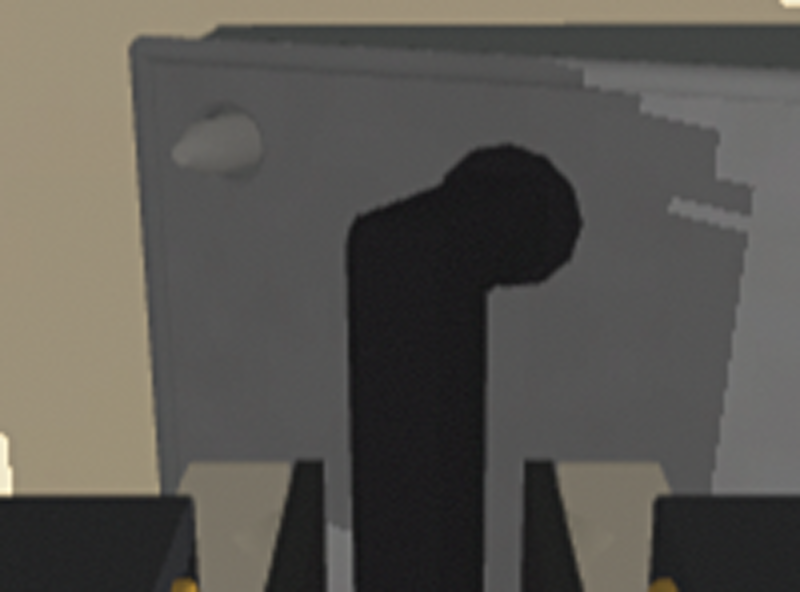

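Call:
servo_tool:
  grip: [0.45,0.45,0.45,0.45,0.45,0.45,0.45,0.45]
  translation:
    - [0,0,-0.01]
    - [0,0,-0.025]
    - [0,-0.005,-0.05]
    - [0,-0.015,-0.085]
    - [-0.005,-0.025,-0.12]
    - [-0.01,-0.03,-0.15]
    - [-0.013,-0.03,-0.158]
    - [-0.013,-0.03,-0.158]
  turn: [0,0,0,0,0,0,0,0]

```text
time_s: 22.25
tcp_pos: [0.4438, 0.2076, 0.2487]
eef_rot: [179.8, 0.3, -178.4]
contact_force: [-0.4, 0.4, 0.4]
gripper_width: 0.0244
```

```bash
cat > fit.py <<'E'
from h import *
import sys
n=sys.argv[1]
s=r.get_state(); c=calibration("wrist"); print(s["time_s"],s["tcp_pos"],s["contact_force"])
p,d=capture("wrist"); np.save(f"pics/{n}.npy",d); cv2.imwrite(f"pics/{n}.png",p)
def fit(d,c):
    W=cloud(d,c); sc=((W-S)@np.c_[EX,EY,EZ]*1000)
    m=(abs(sc[...,0])<54)&(abs(sc[...,1])<56)&(abs(sc[...,2]-4)<10)&~((abs(sc[...,0])<13))
    m[262:]=False
    P=sc[m]
    for _ in range(10):
        A=np.c_[P[:,:2],np.ones(len(P))];k=np.linalg.lstsq(A,P[:,2],rcond=None)[0];P=P[abs(A@k-P[:,2])<4]
    print("plane in seat frame: tilt x,y deg",np.degrees(np.arctan(k[:2])).round(2),"height",k[2].round(2),len(P))
    for a in((40,30),(40,-30),(-40,30),(-40,-30)):
        q=sc[(abs(sc[...,0]-a[0])<8)&(abs(sc[...,1]-a[1])<10)&(abs(sc[...,2]-4)<12)]; print(a,np.median(q[:,2]).round(1),len(q))
fit(np.load("pics/w1.npy"),np.load("pics/w1c.npy",allow_pickle=True).item())
fit(d,c)
u=np.array(proj(seat(0,0,0),c)).astype(int); cv2.imwrite(f"pics/{n}c.png",cv2.resize(p[max(u[1]-80,0):u[1]+80,u[0]-100:u[0]+100],None,fx=4,fy=3.7,interpolation=cv2.INTER_CUBIC))
E
python3 fit.py w25
```

```text
22.25 [0.44383046 0.2075564  0.24874141] [-0.39155776  0.42626054  0.40541111]
plane in seat frame: tilt x,y deg [0.09 0.05] height 3.89 8722
(40, 30) 4.0 427
(40, -30) 3.9 348
(-40, 30) 3.8 306
(-40, -30) 3.8 257
plane in seat frame: tilt x,y deg [0.08 0.05] height 3.89 8711
(40, 30) 4.0 426
(40, -30) 3.8 344
(-40, 30) 3.7 308
(-40, -30) 3.7 257
```

View pics/w25c.png

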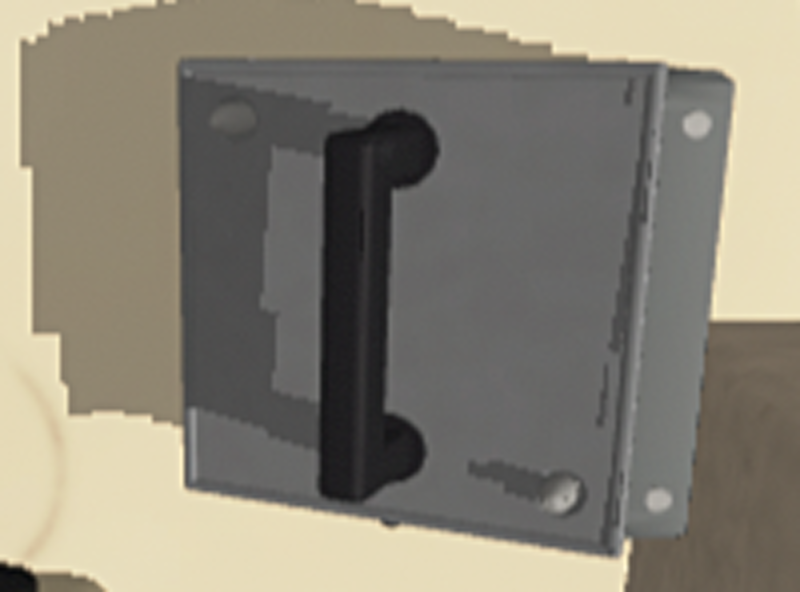

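```bash
python3 - <<'E'
from h import *
a=cv2.imread("pics/top0.png"); p,d=capture("top"); cv2.imwrite("pics/tend.png",p)
x=cv2.absdiff(a,p).max(2)[195:245,292:415]; print("bystander diff px>40:",(x>40).sum())
s=r.get_state(); print(s["time_s"],s["contact_force"],abs(s["qd"]).max())
order.close_job()
E
```

```text
bystander diff px>40: 2054
22.35 [-1.374143    0.95917606 -0.29921907] 1.4349268608363304
the job is handed in; nothing more can be done
```

View pics/tend.png

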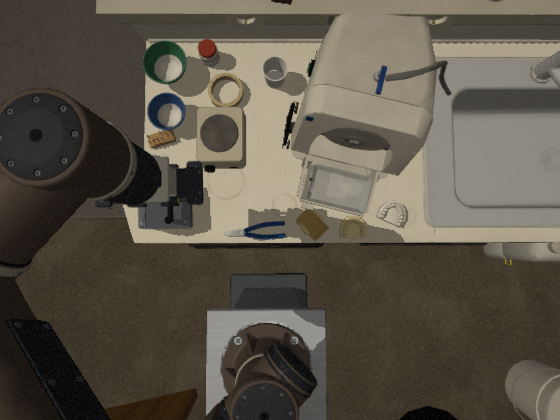

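I lifted the cover off and laid it flat on the bare worktop. I then pushed up the one tripped toggle, the breaker farthest from the robot. After that I put the cover back on both pins and handed the job in at 22.4 s.

**Last checks**
- **Toggles:** before the cover went back, all three lever tips sat level at seat x of about 14 mm.
- **Cover:** it lies within 0.1° of the sloping face, at the same height as at the start, and both pins show through their holes.
- **Touching:** the gripper had let go and was well clear of the cover.
- **Articulator and casts:** they look to be where they were in the final top picture. The automatic image comparison did not confirm this (2054 changed pixels); I put that down to the arm's shadow, which is my reading of the picture.

**One mishap:** on the first push at the toggle, the gripper body most likely pressed on the side wall. The measured force at the end of that move was about 36 N (limit 40 N); I did not see the peak during it. I backed off and finished the push by opening the fingers against the lever.

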